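# Pry a stuck fixture plate up its guide posts

### The job

The heavy steel fixture plate with the perforated dome is stuck down on its guide posts. Pick up the pry bar, lay it over the round ridge of the tall fulcrum block with its flat toe under the plate's overhanging edge, then push the bar's free end down so that the plate is levered up by a good centimetre. Leave the bar lying there under the raised plate, and never touch the plate or its dome with the robot.

Things in the scene. Friction and masses are not known exactly. Their poses are not given: they have to be found in the camera images.
- fixture_plate: Steel plate 150 x 150 x 14 mm with an 84 mm wide dome, on a grey riser block. Origin: centre of its underside (110 mm up when down), z up. Slides only straight up two guide posts (30 mm at most), takes 45 to 55 N, stays where raised. Its overhanging edge is at y = -75 mm; it is free beneath from that edge to the riser's face at y = -35 mm. The fulcrum block stands outside that edge.
- ridge_top (a point): Middle of the top line of the fulcrum block's round ridge, 95 mm above the bench (15 mm below the plate's underside). The block is the tall, narrow grey steel one fixed to the bench about 45 mm out from the plate's overhanging edge. The ridge is 60 mm long, along its x axis (parallel to the edge), radius 15 mm; the block's foot is 90 x 50 x 8 mm.
- pry_mid (a point): Middle of the pry bar (320 mm, 0.62 kg steel), half-way up its 12 mm height: grasp here. Starts flat. Runs along y: shank 22 mm wide, free end (dark spot) y = -160 mm, flared toe at +112 to +160 mm. Laid on the ridge, toe 20 mm in under the edge, and let go, its free end sinks till the toe meets the plate; 20-25 N pushes it down at 40 mm from the free end; at the bench the plate is 15 mm up.
- pry_toe (a point): Tip of the pry bar's flared toe (36 mm wide, 48 mm long, 8 mm thick, flush with the bar's underside), half-way up it, 4 mm above the underside; 160 mm along y from the bar's middle, same axes.
Mind the look-alikes: they are no part of the job. What is shaped like the part that bears fixture_plate but turquoise is not meant. What is shaped like the part that bears ridge_top but green is not meant.

How it is judged:
By the outcome, as a careful person would: the job done as asked, in the order asked, and still so for the second after the job is handed in, with the robot touching nothing.
It also fails if it takes over 48 s, if anything falls off the work surface, if the arm or the gripper's body presses on something with over 40 N, if the wrist force passes 120 N, or if a joint passes its speed limit or range.

### The arm

A 7-joint arm with a two-finger parallel gripper is mounted at the origin on the work surface. World frame = base frame: x ahead of the robot, y to its left, z up, the work surface at z = 0. Lengths are in m, angles in rad, forces in N, time in s.
With the tool pointing down it reaches from about 0.4 to 0.85 m from the base axis. Payload 10.4 kg.
Tool frame: the origin (TCP) lies between the finger pads; the fingertips stand 11 mm ahead of it and the grasp point (between the pads) lies 8 mm behind it (r.tcp_to_tips is the distance from the TCP to the fingertips, in m); z points along the fingers, y is the line along which they close (so a half turn about z gives the same grasp; the last joint's range is limited). The gripper opens to 87 mm and grips with 3 to 60 N. Pads are 19 mm wide; open, the fingers measure 117 mm over their backs; the gripper's body (75 mm by 190 mm) begins 51 mm behind the grasp point.
Start: joints at [1.181, 0.332, -0.065, 1.46, 0.022, 1.35, -0.088], TCP at [0.224, -0.583, 0.194] pointing down, gripper open.
Joint ranges: [-2.6, 2.6], [-0.5, 2.12], [-1.47, 1.34], [0.16, 2.42], [-1.27, 4.41], [0.06, 2.06], [-2.6, 2.6]. Speed limits (rad/s): [2.22, 2.22, 2.79, 2.79, 3.14, 3.14, 3.14].

### API

Orientations are given as a unit quaternion [x, y, z, w].
In Python, from bench import r gives the robot as it stands. The module is installed in compiled form; this text tells all that it offers.
- The arm moves only by the shell command python3 -m crank 'ROWS' [FORCE]. ROWS is JSON, a list of rows, each an object of numbers: "claw": the closure, from -1 (fully open) to 1 (shut); "dx", "dy", "dz": the shift along the tool's x, y, z each as a share of 3 cm, from -1 to 1; "ax", "ay", "az": the turn, a rotation vector about the tool's x, y, z each as a share of 6 degrees, from -1 to 1. A call has 1 to 8 rows; each row shifts and turns the commanded pose from where the row before left it, along the tool's axes as they then stand; what a row does not reach is not made up. A row lasts 1/12 s, in which the tool goes at most 41.7 mm and 7.16 degrees, less where a joint would pass 70% of its speed; a pose out of reach is approached as far as the arm can. A call with a number of a shift or a turn outside -1 to 1 is refused whole. A call with a gripper value outside its range is refused whole. The fingers move at their own pace and stop on an object; FORCE is the grip in N (left out, the last holds). Time passes only in rows, so rows that do not move let the fingers close. It gives the time, the measured TCP pose, the force, the opening and the grip force at its end, in the units of the state.
- r.read_state(): the state, without advancing time (a new reading comes with each control period).
- r.camera(name): name is "side" or "top" or "wrist"; returns a dict with "color" (480x640x3 uint8, red, green, blue), "mtx" (3x3 intrinsics, pixels), "k1" (the pictures are not rectified: a ray, as slopes to the right and down, at radius r is drawn at 1 + k1 r^2 times it, then the intrinsics apply), "R" (3x3) and "t" (3): a world point X has camera coordinates R X + t; the wrist camera has in their place "hand_eye" (4x4, takes a point from camera to tool coordinates, whose origin is the TCP and whose axes are the flange's). Camera axes: x right, y down, z forward; pixel columns grow to the right and rows downward; lengths in m; the calibration is good to about 2 mm. A picture is of the moment at which its call begins: read the wrist's pose just before it. There is no depth.
- r.close_job(): hands the job in; it is judged then, once.
The state is a dict: "time": time; "joint_positions": joint angles; "joint_vel": joint speeds; "joint_torque": joint torques, N m; "ee_pos": TCP position; "eef_rot": TCP orientation; "ft_force": force on the tool from outside, world axes, zero at the start; "torque": the same for the moment, N m; "width": finger opening in m; "grip_force": force on a finger pad.
Only numpy, scipy, OpenCV 4.12 (cv2) and the standard library are available. Lean on these libraries where they do the work, as an engineer would, in place of code of your own. Each camera call takes 0.05 s, during which the arm holds its last target. There are 200 camera calls.

## Working session

There is one attempt and no reset: what is moved stays moved. The work goes in short steps, Python scripts to look and compute and a shell command to move; the robot and the scene stay as the last step left them, time stands still between calls to the robot, and variables do not carry over. Pictures are saved under pics/ and viewed, at most 10 in all, crops included, and the job is handed in when it is done.

```bash
mkdir -p pics
cat > h.py <<'E'
import numpy as np, cv2
from bench import r
from scipy.spatial.transform import Rotation as Ro
def snap(n,f=None):
    s=r.read_state(); c=r.camera(n)
    if 'hand_eye' in c:
        T=np.eye(4);T[:3,:3]=Ro.from_quat(s['eef_rot']).as_matrix();T[:3,3]=s['ee_pos']
        W=T@np.array(c['hand_eye']); c['R']=W[:3,:3].T; c['t']=-W[:3,:3].T@W[:3,3]
    if f: cv2.imwrite('pics/'+f,c['color'][:,:,::-1])
    np.savez('cam_'+n+'.npz',**{k:np.array(c[k]) for k in('color','mtx','k1','R','t')})
    return c
def load(n): return dict(np.load('cam_'+n+'.npz'))
def ray(c,uv):
    uv=np.array(uv,float).reshape(-1,1,2)
    p=cv2.undistortPoints(uv,np.array(c['mtx']),np.array([float(c['k1']),0,0,0]))[:,0]
    d=np.c_[p,np.ones(len(p))]@np.array(c['R']); o=-np.array(c['R']).T@np.array(c['t'])
    return o,d
def onz(c,uv,z):
    o,d=ray(c,uv); return o+d*((z-o[2])/d[:,2])[:,None]
def proj(c,X):
    X=np.array(X,float).reshape(-1,3)
    return cv2.projectPoints(X,cv2.Rodrigues(np.array(c['R']))[0],np.array(c['t'],float),np.array(c['mtx']),np.array([float(c['k1']),0,0,0.]))[0][:,0]
E
python3 - <<'E'
from h import *
for n in('side','top'):
    c=snap(n,n+'1.png'); o,d=ray(c,[[320,240]]); print(n,o.round(3),d.round(3),c['k1'])
s=r.read_state(); print(s['time'],s['ee_pos'],s['eef_rot'],s['width'])
E
```

```text
side [-0.066  0.728  0.695] [[ 0.542 -0.584 -0.604]] -0.08847075809300745
top [0.366 0.158 1.14 ] [[ 0.124 -0.022 -0.992]] -0.04116872480142328
0.1 [ 0.2240142  -0.58306226  0.19325024] [ 9.83226802e-01  1.82386001e-01 -1.27943605e-04 -6.21326391e-04] 0.08676033343161878
```

View pics/top1.png

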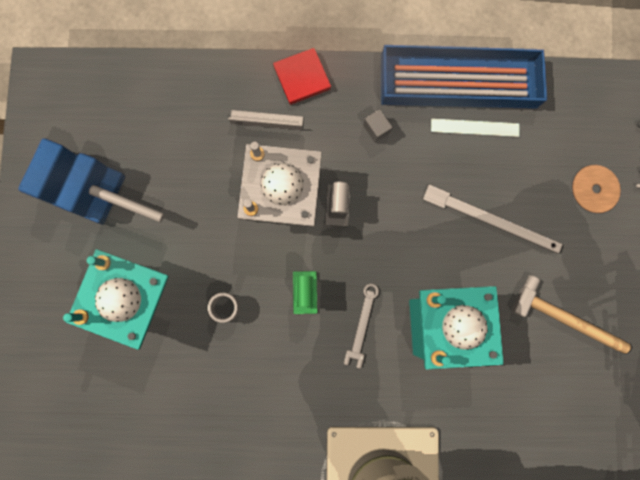

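View pics/side1.png

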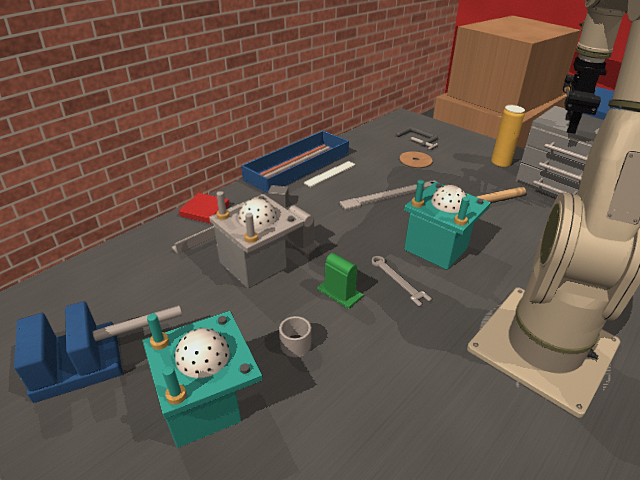

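The top view has three domed plates: grey (281,185), turquoise (117,299) and turquoise (464,327). The grey one is the one meant. Of the two ridge blocks, steel grey (340,197) beside the grey plate is meant, and green (305,292) is the look-alike. The pry bar runs from its toe (435,195) to the dark spot (557,246). I'll confirm with a crop and measure.

Run:
```python
from h import *
c=load('top'); im=c['color']
hsv=cv2.cvtColor(im,cv2.COLOR_RGB2HSV)
m=((hsv[:,:,1]<60)&(hsv[:,:,2]>115)).astype(np.uint8)*255
def comp(x0,y0,x1,y1):
    k=np.zeros_like(m);k[y0:y1,x0:x1]=m[y0:y1,x0:x1]
    cs=cv2.findContours(k,cv2.RETR_EXTERNAL,cv2.CHAIN_APPROX_NONE)[0]
    return max(cs,key=cv2.contourArea)
o=cv2.resize(im[100:280,220:580],None,fx=2.2,fy=2.2,interpolation=cv2.INTER_CUBIC)[:,:,::-1].copy()
for n,b,z in(('plate',(225,130,326,235),.124),('ridge',(327,170,360,225),.09),('bar',(410,175,575,265),.012)):
    k=comp(*b); bx=cv2.boxPoints(cv2.minAreaRect(k)); P=onz(c,bx,z)
    print(n,cv2.contourArea(k),bx.round(1).tolist(),'\n',P.round(4).tolist(),P.mean(0).round(4), np.linalg.norm(np.diff(P,axis=0),axis=1).round(4))
    cv2.drawContours(o,[((k-[220,100])*2.2).astype(int)],-1,(0,0,255),1)
    if n=='bar':
        Q=onz(c,k[:,0].astype(float),.010)[:,:2]; mu=Q.mean(0); 
        u,s,vt=np.linalg.svd(Q-mu); d=vt[0]*np.sign(vt[0][1]); a=(Q-mu)@d; w=(Q-mu)@[-d[1],d[0]]
        sh=(a>a.min()+.02)&(a<a.max()-.065); p=np.polyfit(a[sh],w[sh],1)
        print('dir',d,np.degrees(np.arctan2(d[1],d[0])),'slope',p,'ends',a.min(),a.max(),mu)
        print('ends',mu+d*a.min(),mu+d*a.max(), mu+d*(a.min()+a.max())/2)
cv2.imwrite('pics/crop1.png',o)
```

```text
plate 5893.5 [[235.6999969482422, 218.10000610351562], [246.3000030517578, 131.60000610351562], [326.1000061035156, 141.3000030517578], [315.5, 227.89999389648438]] 
 [[0.5343, 0.3006, 0.124], [0.7092, 0.285, 0.124], [0.6917, 0.126, 0.124], [0.5171, 0.1451, 0.124]] [0.6131 0.2142 0.124 ] [0.1757 0.16   0.1756]
ridge 377.0 [[330.8999938964844, 210.89999389648438], [332.70001220703125, 180.60000610351562], [346.70001220703125, 181.39999389648438], [344.8999938964844, 211.8000030517578]] 
 [[0.5572, 0.1139, 0.09], [0.6201, 0.1107, 0.09], [0.6189, 0.0821, 0.09], [0.556, 0.0855, 0.09]] [0.5881 0.098  0.09  ] [0.063  0.0286 0.063 ]
bar 1599.0 [[421.29998779296875, 199.0], [428.29998779296875, 182.6999969482422], [563.5999755859375, 240.6999969482422], [556.5999755859375, 257.0]] 
 [[0.601, -0.0875, 0.012], [0.6378, -0.1035, 0.012], [0.513, -0.4021, 0.012], [0.4769, -0.3847, 0.012]] [ 0.5572 -0.2445  0.012 ] [0.0401 0.3236 0.0401]
dir [0.38069078 0.9247024 ] 67.62352203812189 slope [-0.00325149 -0.00014976] ends -0.16680347747147406 0.15680784883805907 [ 0.56044215 -0.24087096]
ends [ 0.49694161 -0.39511453] [ 0.62013745 -0.09587036] [ 0.55853953 -0.24549245]
```

View pics/crop1.png

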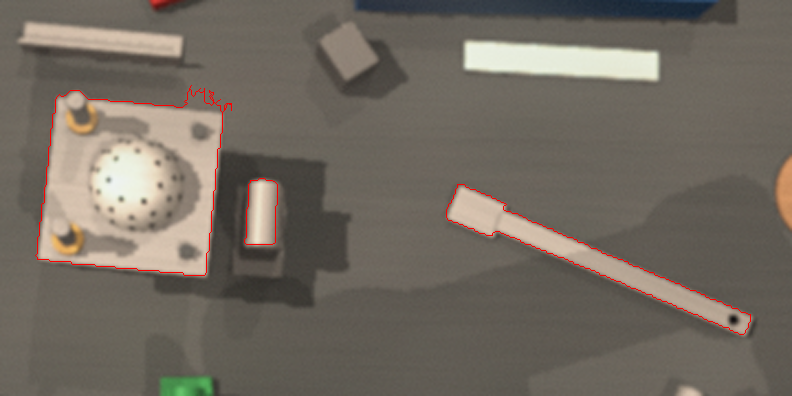

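The crop confirms it: grey plate with steel ridge block beside its right-hand edge, and the bar's toe is at left and dark spot at right. Next I fit the plate edges and work out the approach.

```bash
cat >> h.py <<'E'
def edgefit(c,A,B,z,inside,w=5,n=40):
    """sub-pixel edge along pixel segment A-B: max gradient along normal; returns world line pts at z"""
    g=cv2.GaussianBlur(cv2.cvtColor(c['color'],cv2.COLOR_RGB2GRAY),(0,0),.8).astype(np.float32)
    A,B=np.array(A,float),np.array(B,float); t=(B-A)/np.linalg.norm(B-A); nn=np.array([-t[1],t[0]])
    if nn@(np.array(inside)-A)>0: nn=-nn
    s=np.arange(-w,w+.1,.25); out=[]
    for f in np.linspace(.1,.9,n):
        p=A+(B-A)*f+s[:,None]*nn
        v=cv2.remap(g,p[:,:1].astype(np.float32),p[:,1:].astype(np.float32),cv2.INTER_LINEAR)[:,0]
        out.append(p[np.argmin(np.gradient(v))])
    W=onz(c,out,z)[:,:2]
    vx,vy,x,y=cv2.fitLine(W.astype(np.float32),cv2.DIST_HUBER,0,.001,.001).ravel()
    return np.array([x,y]),np.array([vx,vy])
E
python3 - <<'E'
from h import *
c=load('top')
C=[(245,144.5),(321.4,150),(313.6,225),(237,218)]  # TL TR BR BL
I=(281,185)
L=[edgefit(c,C[i],C[(i+1)%4],.124,I) for i in range(4)]
for p,d in L: print(p.round(4),d.round(4),np.degrees(np.arctan2(d[1],d[0])).round(2))
def X(a,b): return a[0]+a[1]*np.linalg.solve(np.c_[a[1],-b[1]],b[0]-a[0])[0]
K=np.array([X(L[i-1],L[i]) for i in range(4)]); print('corners',K.round(4).tolist(),'c',K.mean(0).round(4),np.linalg.norm(K-np.roll(K,1,0),axis=1).round(4))
rg=[(330.9,210.9),(332.7,180.6),(346.7,181.4),(344.9,211.8)]
e=[edgefit(c,rg[i],rg[(i+1)%4],.093,(339,196)) for i in range(4)]
for p,d in e: print('ridge',p.round(4),d.round(4),np.degrees(np.arctan2(d[1],d[0])).round(2))
s=r.read_state(); print(Ro.from_quat(s['eef_rot']).as_matrix().round(3))
E
```

```text
[0.6769 0.2004] [0.1027 0.9947] 84.1
[0.6008 0.1422] [ 0.996  -0.0891] -5.11
[0.5291 0.2278] [0.0921 0.9957] 84.71
[0.5986 0.293 ] [ 0.9959 -0.0901] -5.17
corners [[0.6855999827384949, 0.2851000130176544], [0.670199990272522, 0.13600000739097595], [0.5217999815940857, 0.1492999941110611], [0.5357000231742859, 0.2987000048160553]] c [0.6033 0.2173] [0.1506 0.1499 0.149  0.1501]
ridge [0.5879 0.1103] [ 0.9984 -0.0566] -3.24
ridge [0.6176 0.0974] [0.0346 0.9994] 88.02
ridge [0.5875 0.0865] [ 0.9987 -0.0503] -2.88
ridge [0.5557 0.1004] [0.0167 0.9999] 89.04
[[ 0.933  0.359 -0.   ]
 [ 0.359 -0.933  0.001]
 [-0.    -0.001 -1.   ]]
```

```bash
python3 -m crank '[{"dx":0.9,"dy":-0.41,"claw":-1},{"dx":0.9,"dy":-0.41,"claw":-1},{"dx":0.9,"dy":-0.41,"claw":-1},{"dx":0.9,"dy":-0.41,"claw":-1},{"dx":0.9,"dy":-0.41,"claw":-1},{"dx":0.9,"dy":-0.41,"claw":-1},{"dx":0.9,"dy":-0.41,"claw":-1},{"dx":0.9,"dy":-0.41,"claw":-1}]' 60
python3 -m crank '[{"dx":0.9,"dy":-0.41,"claw":-1},{"dx":0.9,"dy":-0.41,"claw":-1},{"dx":0.9,"dy":-0.41,"claw":-1},{"dx":0.9,"dy":-0.41,"claw":-1},{"dx":0.9,"dy":-0.41,"claw":-1},{"dx":0.9,"dy":-0.41,"claw":-1},{"dx":0.9,"dy":-0.41,"claw":-1},{"dx":0.9,"dy":-0.41,"claw":-1}]'
python3 -m crank '[{"az":-0.97,"claw":-1},{"az":-0.97,"claw":-1},{"az":-0.97,"claw":-1},{"az":-0.97,"claw":-1},{"az":-0.97,"claw":-1},{"az":-0.97,"claw":-1},{"az":-0.97,"claw":-1},{"az":-0.97,"claw":-1}]'
python3 -m crank '[{"claw":-1},{"claw":-1}]'
python3 - <<'E'
from h import *
c=snap('wrist','w1.png'); s=r.read_state(); R=Ro.from_quat(s['eef_rot']).as_matrix()
print(s['time'],s['ee_pos'],R.round(3).tolist(),np.degrees(np.arctan2(R[1,0],R[0,0])),np.round(s['joint_positions'],2))
b=np.array([0.5585,-.2455,.01]);print('bar mid in tool',R.T@(b-s['ee_pos']),'px',proj(c,b))
E
```

```text
0.15 [ 0.22402754 -0.58312594  0.19331118] [[0.933, 0.359, -0.0], [0.359, -0.933, 0.001], [-0.0, -0.001, -1.0]] 21.016364470833466 [ 1.18  0.33 -0.06  1.46  0.02  1.35 -0.09]
bar mid in tool [ 0.43331709 -0.19500786  0.18350563] px [[ 121.10443734 -209.36294141]]invalid input at $[0]: expected keys claw, dx, dy, dz, ax, ay, az
invalid input at $[0]: expected keys claw, dx, dy, dz, ax, ay, az
invalid input at $[0]: expected keys claw, dx, dy, dz, ax, ay, az
invalid input at $[0]: expected keys claw, dx, dy, dz, ax, ay, az
```

View pics/w1.png

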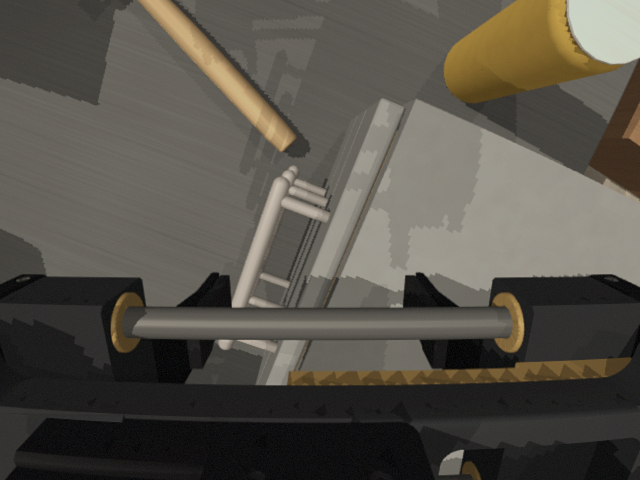

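The start-pose wrist picture shows the hammer handle (220,80), drawers in the centre and a yellow bottle at the right (550,40). Each row needs all seven keys, so nothing has moved yet. I'll start leftwards, away from the bottle.

```bash
python3 -m crank '[{"claw":-1,"dx":0,"dy":-0.9,"dz":-0.3,"ax":0,"ay":0,"az":0},{"claw":-1,"dx":0.2,"dy":-0.9,"dz":-0.3,"ax":0,"ay":0,"az":0},{"claw":-1,"dx":0.4,"dy":-0.9,"dz":-0.3,"ax":0,"ay":0,"az":0},{"claw":-1,"dx":0.8,"dy":-0.8,"dz":0,"ax":0,"ay":0,"az":0},{"claw":-1,"dx":1,"dy":-0.7,"dz":0,"ax":0,"ay":0,"az":0},{"claw":-1,"dx":1,"dy":-0.5,"dz":0,"ax":0,"ay":0,"az":0},{"claw":-1,"dx":1,"dy":-0.4,"dz":0,"ax":0,"ay":0,"az":0},{"claw":-1,"dx":1,"dy":-0.4,"dz":0,"ax":0,"ay":0,"az":0}]' 60
python3 -m crank '[{"claw":-1,"dx":1,"dy":-0.3,"dz":0,"ax":0,"ay":0,"az":0},{"claw":-1,"dx":1,"dy":-0.3,"dz":0,"ax":0,"ay":0,"az":0},{"claw":-1,"dx":1,"dy":-0.2,"dz":0,"ax":0,"ay":0,"az":0},{"claw":-1,"dx":1,"dy":-0.2,"dz":0,"ax":0,"ay":0,"az":0},{"claw":-1,"dx":1,"dy":0,"dz":0,"ax":0,"ay":0,"az":0},{"claw":-1,"dx":1,"dy":0,"dz":0,"ax":0,"ay":0,"az":0},{"claw":-1,"dx":1,"dy":0,"dz":0,"ax":0,"ay":0,"az":0},{"claw":-1,"dx":1,"dy":0,"dz":0,"ax":0,"ay":0,"az":0}]'
python3 -m crank '[{"claw":-1,"dx":0,"dy":0,"dz":0.3,"ax":0,"ay":0,"az":-0.97},{"claw":-1,"dx":0,"dy":0,"dz":0.3,"ax":0,"ay":0,"az":-0.97},{"claw":-1,"dx":0,"dy":0,"dz":0.3,"ax":0,"ay":0,"az":-0.97},{"claw":-1,"dx":0,"dy":0,"dz":0,"ax":0,"ay":0,"az":-0.97},{"claw":-1,"dx":0,"dy":0,"dz":0,"ax":0,"ay":0,"az":-0.97},{"claw":-1,"dx":0,"dy":0,"dz":0,"ax":0,"ay":0,"az":-0.97},{"claw":-1,"dx":0,"dy":0,"dz":0,"ax":0,"ay":0,"az":-0.97},{"claw":-1,"dx":0,"dy":0,"dz":0,"ax":0,"ay":0,"az":-0.97}]'
python3 - <<'E'
from h import *
c=snap('wrist','w2.png'); s=r.read_state(); R=Ro.from_quat(s['eef_rot']).as_matrix()
print(s['time'],s['ee_pos'],np.degrees(np.arctan2(R[1,0],R[0,0])),np.round(s['joint_positions'],2))
b=np.array([0.5585,-.2455,.01]);print('bar mid in tool',R.T@(b-s['ee_pos']),'px',proj(c,b))
E
```

```text
time: 0.82
ee_pos: [0.3169, -0.3699, 0.2211]
eef_rot: [0.983, 0.182, -0.0, 0.0]
ft_force: [0.7, -0.2, -0.1]
width: 0.0874
grip_force: 0.0
time: 1.48
ee_pos: [0.5306, -0.2566, 0.2208]
eef_rot: [0.983, 0.182, -0.0, -0.0]
ft_force: [-0.9, -0.2, 0.9]
width: 0.0869
grip_force: 0.0
time: 2.15
ee_pos: [0.5293, -0.2572, 0.1936]
eef_rot: [0.83, 0.558, -0.0, -0.0]
ft_force: [0.1, 0.2, -0.3]
width: 0.087
grip_force: 0.0
2.2 [ 0.52926099 -0.25722849  0.19361794] 68.28738695789256 [ 0.8   0.3  -0.52  1.54  0.15  1.35 -0.11]
bar mid in tool [0.02173296 0.02293809 0.1836016 ] px [[338.01255184 192.42893657]]
```

View pics/w2.png

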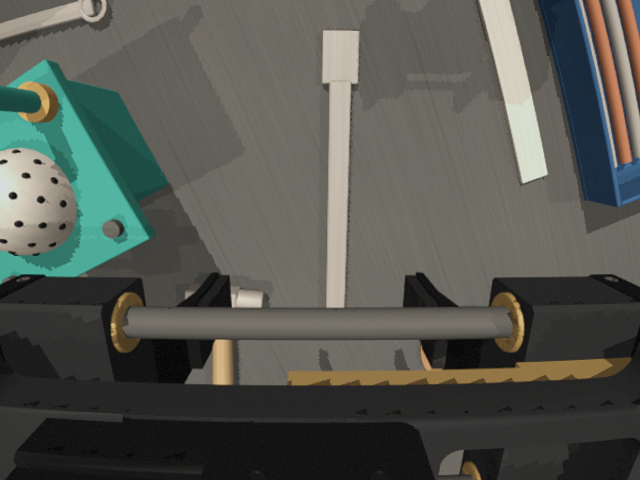

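Wrist view: the bar is upright in the image, with its toe tip at (340,30) and shank edges at about (329,200) and (349,200). The turquoise look-alike's corner is at (150,240), so I'm checking clearance to it.

Run:
```python
from h import *
c=load('wrist'); s=r.read_state(); R=Ro.from_quat(s['eef_rot']).as_matrix(); e=np.array(s['ee_pos'])
l=edgefit(c,(331,95),(327,300),.012,(339,200)); q=edgefit(c,(350,95),(345,300),.012,(339,200))
tp=edgefit(c,(323,30),(358,30),.008,(340,50)); f=onz(c,[[340.5,30]],.008)[0]
for n,(p,d) in(('l',l),('r',q),('tip',tp)): print(n,p.round(4),np.degrees(np.arctan2(d[1],d[0])).round(2))
d=l[1]*np.sign(l[1][1])+q[1]*np.sign(q[1][1]); d/=np.linalg.norm(d); nrm=np.array([d[1],-d[0]])
print('width',nrm@(q[0]-l[0])); m0=(l[0]+q[0])/2
# tip along axis
t=((tp[0]-m0)@d); m=m0+d*(t-.16); print('mid',m.round(4),'ang',np.degrees(np.arctan2(d[1],d[0])))
dl=R.T@np.r_[m-e[:2],0]; print('tool shift',dl)
for uv in([150,240],[165,190]): print('turq',uv,onz(c,[uv],.124)[0],(R.T@(onz(c,[uv],.124)[0]-np.r_[m,0])).round(3))
ct=load('top'); 
for uv in([495,287],[503,367]): print(onz(ct,[uv],.124)[0],(R.T@(onz(ct,[uv],.124)[0]-np.r_[m,0])).round(3))
```

```text
l [ 0.5428 -0.2541] 67.45
r [ 0.5649 -0.2555] 67.35
tip [ 0.619  -0.0983] -21.8
width 0.020936208
mid [ 0.5575 -0.246 ] ang 67.40286
tool shift [ 2.08996018e-02  2.20648442e-02 -1.57514730e-05]
turq [150, 240] [ 0.40858753 -0.20750319  0.124     ] [-0.019 -0.153 -0.124]
turq [165, 190] [ 0.4385258  -0.17758219  0.124     ] [ 0.02  -0.136 -0.124]
[ 0.40575541 -0.20547711  0.124     ] [-0.019 -0.156 -0.124]
[ 0.25290446 -0.21707869  0.124     ] [-0.086 -0.294 -0.124]
```

```bash
python3 -m crank '[{"claw":-1,"dx":0.69,"dy":0.73,"dz":0,"ax":0,"ay":0,"az":0.15},{"claw":-1,"dx":0,"dy":0,"dz":0.9,"ax":0,"ay":0,"az":0},{"claw":-1,"dx":0,"dy":0,"dz":0.9,"ax":0,"ay":0,"az":0},{"claw":-1,"dx":0,"dy":0,"dz":0.9,"ax":0,"ay":0,"az":0},{"claw":-1,"dx":0,"dy":0,"dz":0.9,"ax":0,"ay":0,"az":0},{"claw":-1,"dx":0,"dy":0,"dz":0.9,"ax":0,"ay":0,"az":0},{"claw":-1,"dx":0,"dy":0,"dz":0.7,"ax":0,"ay":0,"az":0},{"claw":-1,"dx":0,"dy":0,"dz":0.4,"ax":0,"ay":0,"az":0}]'
python3 -m crank '[{"claw":-1,"dx":0,"dy":0,"dz":0.35,"ax":0,"ay":0,"az":0},{"claw":-1,"dx":0,"dy":0,"dz":0,"ax":0,"ay":0,"az":0}]'
```

```text
time: 2.87
ee_pos: [0.556, -0.246, 0.023]
eef_rot: [0.836, 0.549, -0.001, -0.002]
ft_force: [0.5, 0.4, -0.3]
width: 0.0871
grip_force: 0.0
time: 3.03
ee_pos: [0.5567, -0.2462, 0.0138]
eef_rot: [0.836, 0.549, -0.001, -0.001]
ft_force: [-0.3, 0.9, 0.1]
width: 0.0872
grip_force: 0.0
```

```bash
python3 -m crank '[{"claw":0.8,"dx":0,"dy":0.04,"dz":0.03,"ax":0,"ay":0,"az":0},{"claw":0.8,"dx":0,"dy":0,"dz":0,"ax":0,"ay":0,"az":0},{"claw":0.8,"dx":0,"dy":0,"dz":0,"ax":0,"ay":0,"az":0},{"claw":0.8,"dx":0,"dy":0,"dz":0,"ax":0,"ay":0,"az":0},{"claw":0.8,"dx":0,"dy":0,"dz":0,"ax":0,"ay":0,"az":0},{"claw":0.8,"dx":0,"dy":0,"dz":0,"ax":0,"ay":0,"az":0},{"claw":0.8,"dx":0,"dy":0,"dz":0,"ax":0,"ay":0,"az":0},{"claw":0.8,"dx":0,"dy":0,"dz":0,"ax":0,"ay":0,"az":0}]' 60
python3 -m crank '[{"claw":0.8,"dx":0,"dy":0,"dz":0,"ax":0,"ay":0,"az":0},{"claw":0.8,"dx":0,"dy":0,"dz":0,"ax":0,"ay":0,"az":0},{"claw":0.8,"dx":0,"dy":0,"dz":0,"ax":0,"ay":0,"az":0},{"claw":0.8,"dx":0,"dy":0,"dz":0,"ax":0,"ay":0,"az":0}]' 60
```

```text
time: 3.7
ee_pos: [0.5588, -0.247, 0.0147]
eef_rot: [0.835, 0.55, 0.0, 0.0]
ft_force: [0.5, 0.0, 1.2]
width: 0.0416
grip_force: 0.0
time: 4.03
ee_pos: [0.5587, -0.2469, 0.0145]
eef_rot: [0.835, 0.55, -0.0, -0.0]
ft_force: [-0.9, 0.7, -0.5]
width: 0.0152
grip_force: 0.0
```

Opening is 15 mm with no grip force on a 22 mm bar, so something is off. I'll look.

Run:
```python
from h import *
c=snap('wrist'); t=snap('top'); s=r.read_state(); print(s['ee_pos'],s['width'],s['grip_force'],s['ft_force'])
a=c['color'][:,:,::-1]; b=cv2.resize(t['color'][150:290,400:600],(400,280),interpolation=cv2.INTER_CUBIC)[:,:,::-1]
d=snap('side'); e=cv2.resize(d['color'][100:240,320:520],(400,280),interpolation=cv2.INTER_CUBIC)[:,:,::-1]
cv2.imwrite('pics/m1.png',np.vstack([np.hstack([b,e]),np.pad(cv2.resize(a,(400,300)),((0,0),(0,400),(0,0)))]))
```

```text
[ 0.55877313 -0.24691129  0.01456888] 0.01122540928345054 0.0 [-0.45720571 -0.63890799  0.26979169]
```

View pics/m1.png

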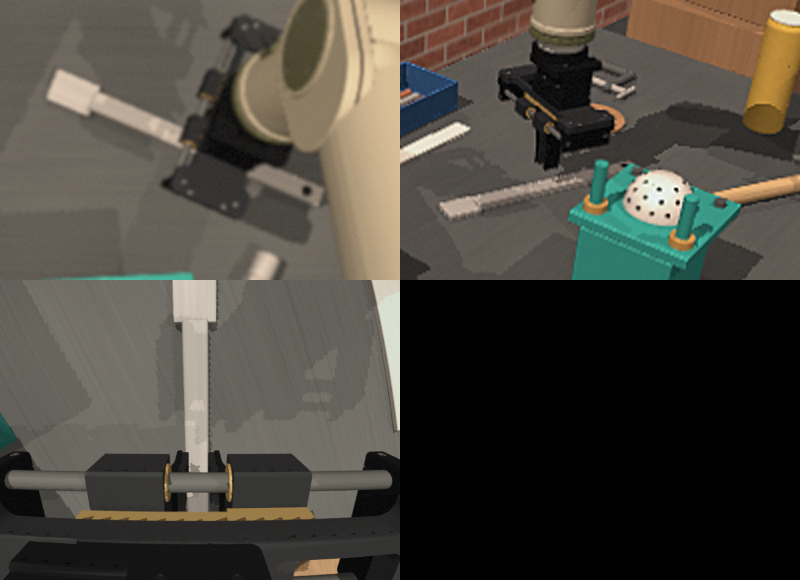

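Run:
```python
from h import *
d=load('side'); t=load('top'); s=r.read_state(); e=np.array(s['ee_pos']); print(r.tcp_to_tips, e, s['width'],s['time'],s['grip_force'])
for z in(0,.012,.03,.05,.07): print(z,proj(d,[e[0],e[1],z]).round(1))
im=d['color'][150:215,360:420]; cv2.imwrite('pics/m2.png',cv2.resize(im,None,fx=9,fy=9,interpolation=cv2.INTER_NEAREST)[:,:,::-1])
```

```text
0.011 [ 0.5587584  -0.24692456  0.01454727] 0.010363805321179524 4.1833 0.0
0 [[391.2 194.9]]
0.012 [[391.6 191.3]]
0.03 [[392.2 186. ]]
0.05 [[393.  179.9]]
0.07 [[393.7 173.7]]
```

View pics/m2.png

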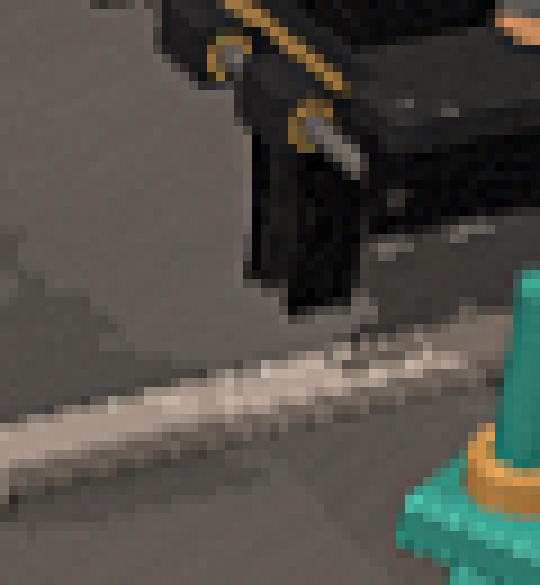

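The m1 and m2 pictures show the fingertips about (395,185) in the side view, roughly 30 mm above the bar top (391,192), despite the TCP reading 14.5 mm. So the tips sit higher than stated. I'll open the gripper and feel downward in small steps.

```bash
python3 -m crank '[{"claw":-0.2,"dx":0,"dy":0,"dz":0,"ax":0,"ay":0,"az":0},{"claw":-0.2,"dx":0,"dy":0,"dz":0,"ax":0,"ay":0,"az":0},{"claw":-0.2,"dx":0,"dy":0,"dz":0,"ax":0,"ay":0,"az":0},{"claw":-0.2,"dx":0,"dy":0,"dz":0,"ax":0,"ay":0,"az":0},{"claw":-0.2,"dx":0,"dy":0,"dz":0,"ax":0,"ay":0,"az":0},{"claw":-0.2,"dx":0,"dy":0,"dz":0,"ax":0,"ay":0,"az":0},{"claw":-0.2,"dx":0,"dy":0,"dz":0,"ax":0,"ay":0,"az":0}]'
python3 -m crank '[{"claw":-0.2,"dx":0,"dy":0,"dz":0.15,"ax":0,"ay":0,"az":0},{"claw":-0.2,"dx":0,"dy":0,"dz":0.15,"ax":0,"ay":0,"az":0},{"claw":-0.2,"dx":0,"dy":0,"dz":0,"ax":0,"ay":0,"az":0}]'
python3 - <<'E'
from h import *
snap('side','s3.png'); d=load('side'); cv2.imwrite('pics/s3.png',cv2.resize(d['color'][140:220,350:430],None,fx=7,fy=7,interpolation=cv2.INTER_NEAREST)[:,:,::-1])
E
```

```text
time: 4.77
ee_pos: [0.5588, -0.2469, 0.0146]
eef_rot: [0.835, 0.55, -0.0, 0.0]
ft_force: [-0.1, 0.2, -1.0]
width: 0.0479
grip_force: 0.0
time: 5.02
ee_pos: [0.558, -0.2467, 0.0043]
eef_rot: [0.835, 0.55, -0.0, -0.001]
ft_force: [-0.1, 0.7, 0.6]
width: 0.0517
grip_force: 0.0
```

View pics/s3.png

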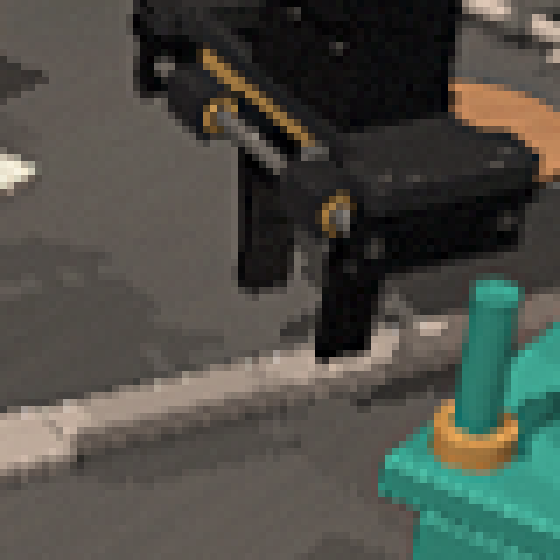

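The tips (centre about (394,186)) are still about 28 mm up with no contact, so I keep feeling down.

```bash
python3 -m crank '[{"claw":-0.2,"dx":0,"dy":0,"dz":0.25,"ax":0,"ay":0,"az":0},{"claw":-0.2,"dx":0,"dy":0,"dz":0.2,"ax":0,"ay":0,"az":0},{"claw":-0.2,"dx":0,"dy":0,"dz":0,"ax":0,"ay":0,"az":0}]'
python3 -m crank '[{"claw":-0.2,"dx":0,"dy":0,"dz":0.1,"ax":0,"ay":0,"az":0},{"claw":-0.2,"dx":0,"dy":0,"dz":0,"ax":0,"ay":0,"az":0}]'
python3 -m crank '[{"claw":-0.2,"dx":0,"dy":0,"dz":0.08,"ax":0,"ay":0,"az":0},{"claw":-0.2,"dx":0,"dy":0,"dz":0,"ax":0,"ay":0,"az":0}]'
python3 - <<'E'
from h import *
d=snap('side'); s=r.read_state(); e=np.array(s['ee_pos']); R=Ro.from_quat(s['eef_rot']).as_matrix(); print(e,s['ft_force'])
g=d['color'][140:220,350:430].max(2)<40
m=g.astype(np.uint8); n=cv2.connectedComponents(m)[0]
for col in range(20,70,2):
    v=np.where(g[:,col])[0]; print(col+350,v.max()+140 if len(v) else None,end='; ')
print()
for sy in(-1,1):
    for z in(0,.01,.02): print(sy,z,proj(d,[e[0],e[1],0]+R[:,1]*sy*.033*[1,1,0]+[0,0,z]).round(1))
E
```

```text
time: 5.32
ee_pos: [0.5577, -0.2466, -0.0097]
eef_rot: [0.835, 0.55, -0.001, -0.001]
ft_force: [0.1, 0.4, -0.9]
width: 0.052
grip_force: 0.0
time: 5.48
ee_pos: [0.5585, -0.2468, -0.0115]
eef_rot: [0.835, 0.55, -0.0, -0.0]
ft_force: [-0.0, 0.9, 0.2]
width: 0.0519
grip_force: 0.0
time: 5.65
ee_pos: [0.5587, -0.2469, -0.0136]
eef_rot: [0.835, 0.55, -0.0, -0.0]
ft_force: [0.7, 0.9, -0.0]
width: 0.0522
grip_force: 0.0
[ 0.55867836 -0.24695722 -0.01343954] [ 0.65556512 -0.09678975  0.3247942 ]
370 158; 372 157; 374 161; 376 162; 378 164; 380 158; 382 154; 384 185; 386 185; 388 185; 390 184; 392 177; 394 196; 396 196; 398 195; 400 195; 402 188; 404 184; 406 184; 408 184; 410 183; 412 183; 414 182; 416 182; 418 179; 
-1 0 [[397.1 200.5]]
-1 0.01 [[397.5 197.5]]
-1 0.02 [[397.8 194.5]]
1 0 [[385.6 189.5]]
1 0.01 [[385.9 186.6]]
1 0.02 [[386.2 183.6]]
```

```bash
python3 -m crank '[{"claw":-0.2,"dx":0,"dy":0,"dz":0.22,"ax":0,"ay":0,"az":0},{"claw":-0.2,"dx":0,"dy":0,"dz":0,"ax":0,"ay":0,"az":0}]'
python3 -m crank '[{"claw":-0.2,"dx":0,"dy":0,"dz":0.1,"ax":0,"ay":0,"az":0},{"claw":-0.2,"dx":0,"dy":0,"dz":0,"ax":0,"ay":0,"az":0}]'
python3 - <<'E'
from h import *
d=snap('side'); s=r.read_state(); e=np.array(s['ee_pos']); R=Ro.from_quat(s['eef_rot']).as_matrix(); print(e,s['ft_force'])
g=d['color'][140:220,350:430].max(2)<40
for col in(384,386,388,390,394,396,398,400): print(col,np.where(g[:,col-350])[0].max()+140,end='; ')
E
```

```text
time: 5.87
ee_pos: [0.5582, -0.2468, -0.021]
eef_rot: [0.835, 0.55, -0.0, -0.0]
ft_force: [-0.7, 0.5, -0.0]
width: 0.0522
grip_force: 0.0
time: 6.03
ee_pos: [0.5584, -0.2468, -0.0236]
eef_rot: [0.835, 0.55, -0.0, -0.0]
ft_force: [-0.8, -0.4, -0.8]
width: 0.0519
grip_force: 0.0
[ 0.55852335 -0.24685077 -0.02330135] [ 0.19809406  0.57765774 -0.99115081]
384 189; 386 189; 388 189; 390 189; 394 199; 396 200; 398 199; 400 198;
```

Tips are now about 3–4 mm above the bench, straddling the bar. Closing.

```bash
python3 -m crank '[{"claw":0.9,"dx":0,"dy":0,"dz":0,"ax":0,"ay":0,"az":0},{"claw":0.9,"dx":0,"dy":0,"dz":0,"ax":0,"ay":0,"az":0},{"claw":0.9,"dx":0,"dy":0,"dz":0,"ax":0,"ay":0,"az":0},{"claw":0.9,"dx":0,"dy":0,"dz":0,"ax":0,"ay":0,"az":0},{"claw":0.9,"dx":0,"dy":0,"dz":0,"ax":0,"ay":0,"az":0},{"claw":0.9,"dx":0,"dy":0,"dz":0,"ax":0,"ay":0,"az":0}]' 60
python3 -m crank '[{"claw":0.9,"dx":0,"dy":0,"dz":0,"ax":0,"ay":0,"az":0},{"claw":0.9,"dx":0,"dy":0,"dz":0,"ax":0,"ay":0,"az":0}]'
```

```text
time: 6.58
ee_pos: [0.5585, -0.2469, -0.0229]
eef_rot: [0.835, 0.55, -0.0, -0.0]
ft_force: [-0.8, -0.6, 1.2]
width: 0.0214
grip_force: 60.0
time: 6.75
ee_pos: [0.5585, -0.2469, -0.0229]
eef_rot: [0.835, 0.55, -0.0, -0.0]
ft_force: [-2.5, 1.9, 2.5]
width: 0.0212
grip_force: 60.0
```

```bash
python3 -m crank '[{"claw":0.9,"dx":0,"dy":0,"dz":-0.2,"ax":0,"ay":0,"az":0},{"claw":0.9,"dx":0,"dy":0,"dz":-0.5,"ax":0,"ay":0,"az":-0.3},{"claw":0.9,"dx":0,"dy":0,"dz":-0.6,"ax":0,"ay":0,"az":-0.5},{"claw":0.9,"dx":0,"dy":0,"dz":-0.6,"ax":0,"ay":0,"az":-0.6},{"claw":0.9,"dx":0,"dy":0,"dz":-0.6,"ax":0,"ay":0,"az":-0.6},{"claw":0.9,"dx":0,"dy":0,"dz":-0.6,"ax":0,"ay":0,"az":-0.6},{"claw":0.9,"dx":0,"dy":0,"dz":-0.6,"ax":0,"ay":0,"az":-0.3},{"claw":0.9,"dx":0,"dy":0,"dz":-0.3,"ax":0,"ay":0,"az":0}]'
python3 -m crank '[{"claw":0.9,"dx":0.3,"dy":0,"dz":-0.1,"ax":0,"ay":0,"az":0},{"claw":0.9,"dx":0.6,"dy":0,"dz":0,"ax":0,"ay":0,"az":0},{"claw":0.9,"dx":0.8,"dy":0,"dz":0,"ax":0,"ay":0,"az":0},{"claw":0.9,"dx":0.8,"dy":0,"dz":0,"ax":0,"ay":0,"az":0},{"claw":0.9,"dx":0.8,"dy":0,"dz":0,"ax":0,"ay":0,"az":0},{"claw":0.9,"dx":0.8,"dy":0,"dz":0,"ax":0,"ay":0,"az":0},{"claw":0.9,"dx":0.6,"dy":0,"dz":0,"ax":0,"ay":0,"az":0},{"claw":0.9,"dx":0.3,"dy":0,"dz":0,"ax":0,"ay":0,"az":0}]'
python3 -m crank '[{"claw":0.9,"dx":0.3,"dy":0,"dz":0,"ax":0,"ay":0,"az":0},{"claw":0.9,"dx":0,"dy":0,"dz":0,"ax":0,"ay":0,"az":0}]'
python3 - <<'E'
from h import *
s=r.read_state(); R=Ro.from_quat(s['eef_rot']).as_matrix(); print(s['ee_pos'],R.round(3).tolist(),np.degrees(np.arctan2(R[1,0],R[0,0])),s['width'],s['ft_force'],s['torque'],np.round(s['joint_positions'],2))
t=snap('top'); d=snap('side')
a=cv2.resize(t['color'][110:260,220:520],(800,400),interpolation=cv2.INTER_CUBIC); b=np.pad(cv2.resize(d['color'][160:300,200:440],(343,200),interpolation=cv2.INTER_CUBIC),((0,0),(0,457),(0,0)))
c=snap('wrist'); b[:, 400:667]=cv2.resize(c['color'],(267,200))
cv2.imwrite('pics/m4.png',np.vstack([a,b])[:,:,::-1])
E
```

```text
time: 7.42
ee_pos: [0.5593, -0.2471, 0.099]
eef_rot: [0.742, 0.67, 0.0, 0.001]
ft_force: [1.1, 0.1, -6.0]
width: 0.0211
grip_force: 60.0
time: 8.08
ee_pos: [0.5737, -0.0934, 0.0991]
eef_rot: [0.742, 0.671, 0.0, -0.001]
ft_force: [0.7, -0.2, -6.2]
width: 0.0211
grip_force: 60.0
time: 8.25
ee_pos: [0.5749, -0.0868, 0.0995]
eef_rot: [0.742, 0.67, -0.0, -0.001]
ft_force: [0.1, -0.1, -6.4]
width: 0.0207
grip_force: 60.0
[ 0.5749259  -0.0868475   0.09952761] [[0.102, 0.995, -0.001], [0.995, -0.102, 0.001], [0.001, -0.001, -1.0]] 84.16365355975614 0.020749302734560545 [ 0.12980544 -0.11815053 -6.37109103] [ 0.01671388 -0.07935051  0.03764122] [ 0.59  0.38 -0.64  1.67  0.24  1.17 -0.21]
```

View pics/m4.png

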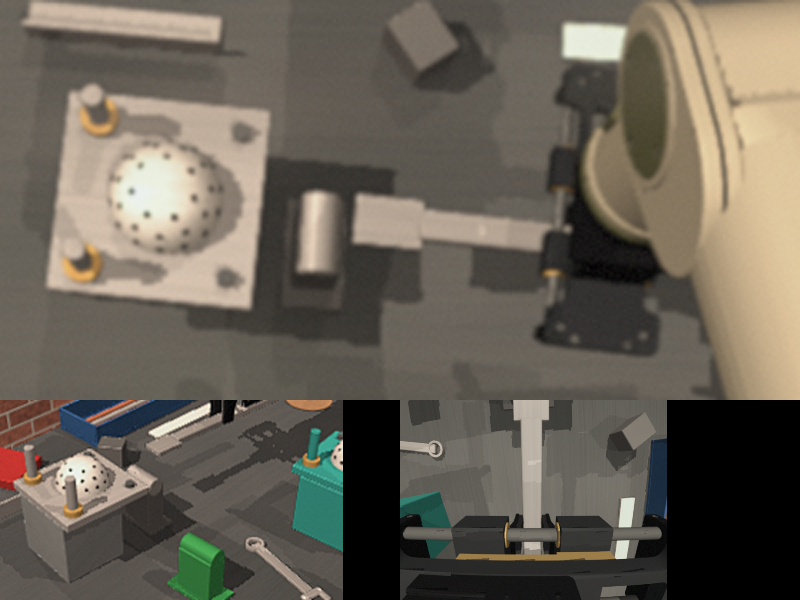

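Picture m4 shows the bar held level, with the toe tip just right of the ridge (crop (355,220), full image about (353,192)). The toe sits about 20 px above the ridge middle (crop (320,235)) and needs to move toward the robot slightly. Measuring numerically.

```bash
cat >> h.py <<'E'
PC=np.array([.6033,.2173]); PY=np.array([.0903,.9959]); PX=np.array([.9959,-.0903])
def pl(p): p=np.array(p)[:2]-PC; return np.array([p@PX,p@PY]).round(4)
E
python3 - <<'E'
from h import *
t=load('top'); s=r.read_state(); e=np.array(s['ee_pos']); u=e[2]+.0229
tp=edgefit(t,(352.75,182.75),(352.75,201.9),u+.008,(365,192))
a=edgefit(t,(381,190.5),(420,192.5),u+.012,(400,197)); b=edgefit(t,(381,200),(420,203),u+.012,(400,197))
d=a[1]*np.sign(a[1][1])+b[1]*np.sign(b[1][1]); d/=np.linalg.norm(d); n=np.array([d[1],-d[0]])
print('shank',a[0].round(4),b[0].round(4),'w',n@(b[0]-a[0]),'ang',[np.degrees(np.arctan2(x[1][1],x[1][0])).round(1) for x in(a,b,tp)])
m0=(a[0]+b[0])/2; tt=(tp[0]-m0)@d; tip=m0+d*tt; print('tip',tip.round(4),'plate',pl(tip),'mid',(tip-.16*d).round(4),'mid-tcp',(tip-.16*d-e[:2]).round(4))
# ridge in plate frame
for z in(.09,.095): print('ridge',pl(onz(t,[[339,196.2]],z)[0]))
# level check with side: bar toe corner rows predicted
E
```

```text
shank [ 0.5912 -0.0204] [ 0.5702 -0.0215] w -0.020756489 ang [np.float32(84.8), np.float32(83.8), np.float32(-4.5)]
tip [0.5901 0.0735] plate [-1.000e-04 -1.444e-01] mid [ 0.5742 -0.0857] mid-tcp [-0.0007  0.0046]
ridge [-0.0046 -0.1206]
ridge [-0.0056 -0.1204]
```

```bash
python3 -m crank '[{"claw":0.9,"dx":0.4,"dy":-0.05,"dz":0,"ax":0,"ay":0,"az":-0.08},{"claw":0.9,"dx":0.6,"dy":0,"dz":0,"ax":0,"ay":0,"az":0},{"claw":0.9,"dx":0.6,"dy":0,"dz":0,"ax":0,"ay":0,"az":0},{"claw":0.9,"dx":0.4,"dy":0,"dz":0,"ax":0,"ay":0,"az":0},{"claw":0.9,"dx":0,"dy":0,"dz":0.2,"ax":0,"ay":0,"az":0},{"claw":0.9,"dx":0,"dy":0,"dz":0.25,"ax":0,"ay":0,"az":0},{"claw":0.9,"dx":0,"dy":0,"dz":0.15,"ax":0,"ay":0,"az":0},{"claw":0.9,"dx":0,"dy":0,"dz":0,"ax":0,"ay":0,"az":0}]'
python3 - <<'E'
from h import *
s=r.read_state(); e=np.array(s['ee_pos']); u=e[2]+.0229; R=Ro.from_quat(s['eef_rot']).as_matrix(); d=R[:2,0]/np.linalg.norm(R[:2,0])
mid=e[:2]+[-.0007,.0046]; tip=mid+.16*d; print(e,'u',u,'tip',pl(tip),'ang',np.degrees(np.arctan2(d[1],d[0])),s['ft_force'])
c=snap('side'); n=np.array([d[1],-d[0]])
P=[np.r_[tip+k*.018*n,z] for k in(-1,1) for z in(u,u+.008)]; px=proj(c,P); print(px.round(1).tolist())
E=[np.r_[PC-.075*PY+k*PX,z] for k in(-.075,.0,.075) for z in(.11,.124)]; print('edge',proj(c,E).round(1).tolist())
x,y=px.mean(0).astype(int); im=c['color'][y-45:y+45,x-60:x+60].copy()
im=cv2.resize(im,None,fx=6,fy=6,interpolation=cv2.INTER_CUBIC); 
for q in px: cv2.circle(im,tuple(((q-[x-60,y-45])*6+3).astype(int)),2,(255,0,0),-1)
cv2.imwrite('pics/s5.png',im[:,:,::-1])
E
```

```text
time: 9.07
ee_pos: [0.5784, -0.0305, 0.0803]
eef_rot: [0.74, 0.672, -0.001, -0.001]
ft_force: [0.0, -0.8, -6.1]
width: 0.0207
grip_force: 60.0
[ 0.57838381 -0.03046351  0.08030574] u 0.1032057441087802 tip [-0.0025 -0.0845] ang 84.45530820208373 [ 0.02674268 -0.77360538 -6.13330597]
[[291.7, 216.1], [291.6, 213.2], [282.2, 209.5], [282.1, 206.6]]
edge [[303.7, 225.6], [303.6, 220.4], [282.9, 211.3], [282.7, 206.2], [263.9, 198.3], [263.5, 193.3]]
```

View pics/s5.png

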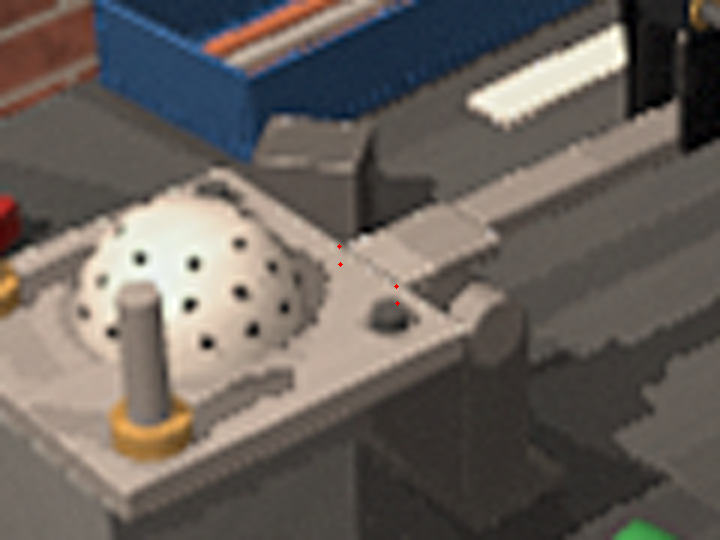

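Picture s5 (my tenth and last) shows the toe just outside the plate edge, its rear near corner at crop (496,238), i.e. full (308.7,205.7), with the ridge end below it at crop (490,310). I'll work out the height from that corner.

Run:
```python
from h import *
c=load('side'); s=r.read_state(); e=np.array(s['ee_pos']); R=Ro.from_quat(s['eef_rot']).as_matrix(); d=R[:2,0]/np.linalg.norm(R[:2,0]); n=np.array([d[1],-d[0]])
tip=e[:2]+[-.0007,.0046]+.16*d; k=tip-.048*d-.018*n
for z in(.095,.1,.105,.11,.115,.12): print(z,proj(c,np.r_[k,z]).round(1))
print('ridge end top', proj(c,np.r_[PC-.12*PY+(-.035)*PX,.095]).round(1),'seen approx',(226+490/6,166+285/6))
```

```text
0.095 [[307.5 211.6]]
0.1 [[307.5 209.8]]
0.105 [[307.5 208. ]]
0.11 [[307.5 206.2]]
0.115 [[307.5 204.4]]
0.12 [[307.5 202.6]]
ridge end top [[307.6 216. ]] seen approx (307.6666666666667, 213.5)
```

```bash
python3 -m crank '[{"claw":0.9,"dx":0,"dy":0,"dz":0.15,"ax":0,"ay":0,"az":0},{"claw":0.9,"dx":0,"dy":0,"dz":0,"ax":0,"ay":0,"az":0}]' | sed -n '2p;4p'
python3 -m crank '[{"claw":0.9,"dx":0,"dy":0,"dz":0.05,"ax":0,"ay":0,"az":0},{"claw":0.9,"dx":0,"dy":0,"dz":0,"ax":0,"ay":0,"az":0}]' | sed -n '2p;4p'
python3 -m crank '[{"claw":0.9,"dx":0,"dy":0,"dz":0.05,"ax":0,"ay":0,"az":0},{"claw":0.9,"dx":0,"dy":0,"dz":0,"ax":0,"ay":0,"az":0}]' | sed -n '2p;4p'
```

```text
ee_pos: [0.5792, -0.0295, 0.0769]
ft_force: [-0.8, 0.5, -6.7]
ee_pos: [0.5794, -0.0291, 0.0759]
ft_force: [-0.4, -0.8, -6.5]
ee_pos: [0.5794, -0.0289, 0.0744]
ft_force: [-0.4, 0.2, -5.9]
```

```bash
python3 -m crank '[{"claw":0.9,"dx":0,"dy":0,"dz":0.04,"ax":0,"ay":0,"az":0},{"claw":0.9,"dx":0,"dy":0,"dz":0,"ax":0,"ay":0,"az":0}]' | sed -n '2p;4p'
python3 -m crank '[{"claw":0.9,"dx":0,"dy":0,"dz":0.04,"ax":0,"ay":0,"az":0},{"claw":0.9,"dx":0,"dy":0,"dz":0,"ax":0,"ay":0,"az":0}]' | sed -n '2p;4p'
```

```text
ee_pos: [0.5794, -0.0289, 0.0732]
ft_force: [-0.5, -0.1, -6.2]
ee_pos: [0.5794, -0.0289, 0.072]
ft_force: [0.1, 0.9, -6.4]
```

```bash
python3 -c "
from h import *
s=r.read_state(); print(s['torque'],s['ft_force'],s['ee_pos'],s['eef_rot'])"
```

```text
[-0.01157683 -0.09470181 -0.0561559 ] [ 0.08419724  0.92869235 -6.37706069] [ 0.57942549 -0.02893252  0.07199653] [ 7.39900261e-01  6.72716584e-01 -2.77858304e-05  1.59763659e-05]
```

```bash
for i in 1; do python3 -m crank '[{"claw":0.9,"dx":0,"dy":0,"dz":0.04,"ax":0,"ay":0,"az":0},{"claw":0.9,"dx":0,"dy":0,"dz":0,"ax":0,"ay":0,"az":0}]' | sed -n '2p;4p'; done
python3 -c "
from h import *
s=r.read_state(); print(s['torque'])"
python3 -m crank '[{"claw":0.9,"dx":0,"dy":0,"dz":0.04,"ax":0,"ay":0,"az":0},{"claw":0.9,"dx":0,"dy":0,"dz":0,"ax":0,"ay":0,"az":0}]' | sed -n '2p;4p'
python3 -c "
from h import *
s=r.read_state(); print(s['torque'])"
```

```text
ee_pos: [0.5795, -0.0289, 0.0708]
ft_force: [-0.9, -0.4, -6.2]
[ 0.02743365 -0.08459304  0.07388925]
ee_pos: [0.5795, -0.029, 0.0696]
ft_force: [0.6, -0.4, -4.2]
[ 0.00071454 -0.06232986  0.01354137]
```

```bash
python3 -m crank '[{"claw":0.9,"dx":0,"dy":0,"dz":0.03,"ax":0,"ay":0,"az":0},{"claw":0.9,"dx":0,"dy":0,"dz":0,"ax":0,"ay":0,"az":0}]' | sed -n '2p;4p'
python3 -c "
from h import *
s=r.read_state(); print(s['torque'])
t=snap('top'); e=np.array(s['ee_pos']); R=Ro.from_quat(s['eef_rot']).as_matrix(); d=R[:2,0]; print(pl(e[:2]+[-.0007,.0046]+.16*d))"
```

```text
ee_pos: [0.5795, -0.029, 0.0688]
ft_force: [0.5, 0.5, -4.1]
[-0.03918046 -0.10105735  0.02492473]
[-0.0018 -0.0829]
```

Contact with the ridge is felt at reading 0.0703, which matches the 95 mm ridge top. I lift 2.5 mm and slide the toe in.

```bash
python3 -m crank '[{"claw":0.9,"dx":0,"dy":0,"dz":-0.09,"ax":0,"ay":0,"az":0},{"claw":0.9,"dx":0.1,"dy":0,"dz":0,"ax":0,"ay":0,"az":0},{"claw":0.9,"dx":0.2,"dy":0,"dz":0,"ax":0,"ay":0,"az":0},{"claw":0.9,"dx":0.1,"dy":0,"dz":0,"ax":0,"ay":0,"az":0},{"claw":0.9,"dx":0,"dy":0,"dz":0,"ax":0,"ay":0,"az":0}]' | sed -n '1,2p;4p'
python3 -m crank '[{"claw":0.9,"dx":0.2,"dy":0,"dz":0,"ax":0,"ay":0,"az":0},{"claw":0.9,"dx":0.2,"dy":0,"dz":0,"ax":0,"ay":0,"az":0},{"claw":0.9,"dx":0.15,"dy":0,"dz":0,"ax":0,"ay":0,"az":0},{"claw":0.9,"dx":0,"dy":0,"dz":0,"ax":0,"ay":0,"az":0}]' | sed -n '1,2p;4p'
python3 - <<'E'
from h import *
s=r.read_state(); e=np.array(s['ee_pos']); R=Ro.from_quat(s['eef_rot']).as_matrix(); d=R[:2,0]; print('tip by reading',pl(e[:2]+[-.0007,.0046]+.16*d),s['torque'])
t=snap('top'); 
# toe rear step (48 mm from tip): predicted px & measured shoulder edges from top view
u=e[2]+.0247; n=np.array([d[1],-d[0]]); tip=e[:2]+[-.0007,.0046]+.16*d
for k in(-1,1):
    a=proj(t,[np.r_[tip-.048*d+k*n*.0115,u+.008],np.r_[tip-.048*d+k*n*.0175,u+.008]])
    try:
        p=edgefit(t,a[0],a[1],u+.008,proj(t,np.r_[tip-.03*d,u+.008])[0],w=6); print('shoulder',pl(p[0]))
    except Exception as x: print(x)
A,B=proj(t,[np.r_[PC-.075*PY-.07*PX,.124],np.r_[PC-.075*PY+.07*PX,.124]]); p=edgefit(t,A,B,.124,proj(t,np.r_[PC,.124])[0]); print('plate edge',pl(p[0]))
E
```

```text
time: 10.92
ee_pos: [0.5806, -0.0152, 0.0716]
ft_force: [0.1, 1.1, -5.9]
time: 11.25
ee_pos: [0.5822, 0.0014, 0.0717]
ft_force: [0.3, -0.4, -4.7]
tip by reading [-0.0022 -0.0524] [ 0.12478817 -0.05658169 -0.02165504]
shoulder [-0.0164 -0.1059]
shoulder [ 0.0123 -0.1017]
plate edge [ 0.0038 -0.0746]
```

The toe is 19–22 mm in under the edge. Next I lower the bar onto the ridge with a 5° tilt, free end down, and then let go.

```bash
python3 -m crank '[{"claw":0.9,"dx":0,"dy":0,"dz":0.05,"ax":0,"ay":0,"az":0},{"claw":0.9,"dx":0,"dy":0,"dz":0.07,"ax":0,"ay":0.2,"az":0},{"claw":0.9,"dx":0,"dy":0,"dz":0.07,"ax":0,"ay":0.2,"az":0},{"claw":0.9,"dx":0,"dy":0,"dz":0.07,"ax":0,"ay":0.2,"az":0},{"claw":0.9,"dx":0,"dy":0,"dz":0.07,"ax":0,"ay":0.2,"az":0},{"claw":0.9,"dx":0,"dy":0,"dz":0,"ax":0,"ay":0,"az":0},{"claw":0.9,"dx":0,"dy":0,"dz":0,"ax":0,"ay":0,"az":0}]'
python3 -c "
from h import *
s=r.read_state(); print(s['torque'])"
```

```text
time: 11.88
ee_pos: [0.5821, -0.0017, 0.0614]
eef_rot: [0.74, 0.671, 0.031, -0.028]
ft_force: [0.2, -0.6, -4.1]
width: 0.0209
grip_force: 60.0
[-0.27004029 -0.05222025  0.02399708]
```

```bash
python3 -m crank '[{"claw":0.2,"dx":0,"dy":0,"dz":0,"ax":0,"ay":0,"az":0},{"claw":0,"dx":0,"dy":0,"dz":0,"ax":0,"ay":0,"az":0},{"claw":-0.3,"dx":0,"dy":0,"dz":0,"ax":0,"ay":0,"az":0},{"claw":-0.3,"dx":0,"dy":0,"dz":0,"ax":0,"ay":0,"az":0},{"claw":-0.3,"dx":0,"dy":0,"dz":0,"ax":0,"ay":0,"az":0},{"claw":-0.3,"dx":0,"dy":0,"dz":0,"ax":0,"ay":0,"az":0},{"claw":-0.3,"dx":0,"dy":0,"dz":0,"ax":0,"ay":0,"az":0}]'
python3 -m crank '[{"claw":-0.3,"dx":0,"dy":0,"dz":-0.5,"ax":0,"ay":0,"az":0},{"claw":-0.3,"dx":0,"dy":0,"dz":-0.8,"ax":0,"ay":-0.2,"az":0},{"claw":-0.3,"dx":0,"dy":0,"dz":-0.8,"ax":0,"ay":-0.3,"az":0},{"claw":0.5,"dx":0,"dy":0,"dz":-0.8,"ax":0,"ay":-0.3,"az":0},{"claw":1,"dx":-0.6,"dy":0,"dz":-0.4,"ax":0,"ay":0,"az":0},{"claw":1,"dx":-0.8,"dy":0,"dz":0,"ax":0,"ay":0,"az":0},{"claw":1,"dx":-0.8,"dy":0,"dz":0,"ax":0,"ay":0,"az":0},{"claw":1,"dx":-0.8,"dy":0,"dz":0,"ax":0,"ay":0,"az":0}]'
python3 -m crank '[{"claw":1,"dx":-0.5,"dy":0,"dz":0,"ax":0,"ay":0,"az":0},{"claw":1,"dx":-0.3,"dy":0,"dz":0,"ax":0,"ay":0,"az":0},{"claw":1,"dx":0,"dy":0,"dz":0,"ax":0,"ay":0,"az":0},{"claw":1,"dx":0,"dy":0,"dz":0,"ax":0,"ay":0,"az":0}]'
python3 - <<'E'
from h import *
s=r.read_state(); e=np.array(s['ee_pos']); R=Ro.from_quat(s['eef_rot']).as_matrix(); print(e,pl(e),R.round(3).tolist(),s['width'])
t=snap('top','t6.png'); c=snap('side','s6.png')
# toe shoulder + shank lateral
u=.095;d=np.array([.0967,.9953]);n=np.array([d[1],-d[0]]); tip=PC-.055*PY-.0022*PX
for k in(-1,1):
    a=proj(t,[np.r_[tip-.048*d+k*n*.0115,u+.006],np.r_[tip-.048*d+k*n*.0175,u+.006]])
    p=edgefit(t,a[0],a[1],u+.006,proj(t,np.r_[tip-.03*d,u+.008])[0],w=6); print('shoulder',pl(p[0]))
    q=proj(t,[np.r_[tip-.06*d+k*n*.011,u+.012],np.r_[tip-.2*d+k*n*.011,u-.004]])
    p=edgefit(t,q[0],q[1],.1,proj(t,np.r_[tip-.12*d,.1])[0],w=5); print('shank',pl(p[0]),np.degrees(np.arctan2(p[1][1],p[1][0])))
E
```

```text
time: 12.47
ee_pos: [0.5822, -0.0001, 0.0618]
eef_rot: [0.739, 0.672, 0.031, -0.028]
ft_force: [-0.9, 0.5, -0.2]
width: 0.0544
grip_force: 0.0
time: 13.13
ee_pos: [0.5731, -0.0962, 0.1609]
eef_rot: [0.74, 0.673, 0.0, 0.0]
ft_force: [-0.8, 0.7, -0.2]
width: 0.031
grip_force: 0.0
time: 13.47
ee_pos: [0.5709, -0.1185, 0.1605]
eef_rot: [0.74, 0.673, 0.0, -0.0]
ft_force: [0.0, 1.0, -0.1]
width: 0.0052
grip_force: 0.0
[ 0.5709199  -0.11854295  0.16046469] [-0.0019 -0.3374] [[0.095, 0.996, 0.0], [0.996, -0.095, 0.0], [0.0, 0.0, -1.0]] 0.005209945595553188
shoulder [-0.0172 -0.1119]
shank [-0.0126 -0.1846] 83.7635
shoulder [ 0.0119 -0.1107]
shank [ 0.0086 -0.189 ] 82.93201
```

Run:
```python
from h import *
t=load('top'); g=cv2.cvtColor(t['color'],cv2.COLOR_RGB2GRAY)
ys=np.arange(-.128,-.07,.002)
print('y',(ys*1000).astype(int).tolist())
for k in(-.0165,-.0145,-.0125,-.0025,.0075,.0095,.0115,.0135):
    P=[np.r_[PC+y*PY+k*PX,.1045] for y in ys]; p=proj(t,P).astype(np.float32)
    print(k,cv2.remap(g,p[:,:1],p[:,1:],cv2.INTER_LINEAR)[:,0].tolist())
```

```text
y [-128, -126, -124, -122, -120, -118, -115, -113, -111, -109, -107, -105, -103, -101, -99, -97, -95, -93, -91, -89, -87, -85, -83, -81, -79, -77, -75, -73, -71]
-0.0165 [116, 128, 139, 146, 134, 106, 89, 102, 141, 179, 192, 192, 189, 184, 183, 184, 187, 186, 177, 160, 143, 132, 127, 128, 128, 128, 138, 164, 192]
-0.0145 [98, 106, 116, 127, 122, 104, 93, 101, 137, 174, 189, 191, 191, 190, 189, 190, 192, 189, 175, 151, 136, 132, 131, 132, 131, 132, 144, 170, 191]
-0.0125 [108, 110, 115, 123, 128, 127, 126, 130, 148, 174, 188, 191, 190, 190, 189, 189, 191, 188, 176, 150, 134, 132, 132, 132, 132, 132, 146, 176, 198]
-0.0025 [168, 168, 174, 184, 191, 194, 194, 192, 188, 188, 190, 191, 192, 193, 194, 193, 194, 195, 188, 165, 143, 135, 135, 135, 134, 131, 140, 170, 194]
0.0075 [163, 167, 178, 184, 183, 180, 180, 183, 179, 175, 182, 190, 191, 189, 188, 190, 189, 191, 189, 177, 151, 134, 130, 131, 131, 132, 146, 176, 196]
0.0095 [146, 151, 161, 168, 165, 157, 154, 161, 168, 178, 187, 193, 193, 191, 192, 191, 191, 193, 190, 177, 150, 133, 132, 133, 131, 131, 143, 178, 196]
0.0115 [133, 144, 156, 164, 163, 148, 140, 146, 158, 181, 192, 196, 193, 194, 195, 194, 195, 195, 190, 171, 147, 135, 135, 133, 133, 129, 141, 174, 194]
0.0135 [130, 144, 160, 174, 180, 172, 169, 169, 170, 182, 187, 186, 186, 189, 192, 193, 192, 190, 181, 158, 138, 130, 132, 135, 133, 128, 139, 172, 192]
```

The toe shoulder now sits at plate y = -111 mm, so the toe is only about 12 mm under the edge: the bar slid back on release. I'll re-grasp it and seat it deeper before levering.

```bash
python3 -m crank '[{"claw":-0.3,"dx":0.5,"dy":0,"dz":0,"ax":0,"ay":0,"az":0},{"claw":-0.3,"dx":0.8,"dy":0,"dz":0,"ax":0,"ay":0,"az":0},{"claw":-0.3,"dx":0.8,"dy":0,"dz":0,"ax":0,"ay":0,"az":0},{"claw":-0.3,"dx":0.8,"dy":0,"dz":0,"ax":0,"ay":0.2,"az":0},{"claw":-0.3,"dx":0.4,"dy":0,"dz":0,"ax":0,"ay":0.5,"az":0},{"claw":-0.3,"dx":0.2,"dy":0,"dz":0,"ax":0,"ay":0.4,"az":0},{"claw":-0.3,"dx":0,"dy":0,"dz":0.3,"ax":0,"ay":0,"az":0},{"claw":-0.3,"dx":0,"dy":0,"dz":0.3,"ax":0,"ay":0,"az":0}]'
python3 -m crank '[{"claw":-0.3,"dx":0,"dy":0,"dz":0.6,"ax":0,"ay":0,"az":0},{"claw":-0.3,"dx":0,"dy":0,"dz":0.6,"ax":0,"ay":0,"az":0},{"claw":-0.3,"dx":0,"dy":0,"dz":0.6,"ax":0,"ay":0,"az":0},{"claw":-0.3,"dx":0,"dy":0,"dz":0.5,"ax":0,"ay":0,"az":0},{"claw":-0.3,"dx":0,"dy":0,"dz":0.2,"ax":0,"ay":0,"az":0},{"claw":-0.3,"dx":0,"dy":0,"dz":0,"ax":0,"ay":0,"az":0}]'
```

```text
time: 14.23
ee_pos: [0.5811, -0.0124, 0.1427]
eef_rot: [0.739, 0.672, 0.042, -0.038]
ft_force: [0.9, 0.4, -0.7]
width: 0.0475
grip_force: 0.0
time: 14.73
ee_pos: [0.5804, -0.0034, 0.0668]
eef_rot: [0.738, 0.672, 0.041, -0.04]
ft_force: [0.2, 0.4, 0.5]
width: 0.0564
grip_force: 0.0
```

```bash
python3 -m crank '[{"claw":-0.3,"dx":0,"dy":0.05,"dz":0.25,"ax":0,"ay":0,"az":0},{"claw":0.3,"dx":0,"dy":0,"dz":0,"ax":0,"ay":0,"az":0},{"claw":0.9,"dx":0,"dy":0,"dz":0,"ax":0,"ay":0,"az":0},{"claw":0.9,"dx":0,"dy":0,"dz":0,"ax":0,"ay":0,"az":0},{"claw":0.9,"dx":0,"dy":0,"dz":0,"ax":0,"ay":0,"az":0},{"claw":0.9,"dx":0,"dy":0,"dz":0,"ax":0,"ay":0,"az":0},{"claw":0.9,"dx":0,"dy":0,"dz":0,"ax":0,"ay":0,"az":0},{"claw":0.9,"dx":0,"dy":0,"dz":0,"ax":0,"ay":0,"az":0}]' 60
python3 -c "
from h import *
s=r.read_state(); print(s['torque'])"
```

```text
time: 15.4
ee_pos: [0.5831, -0.0036, 0.0614]
eef_rot: [0.739, 0.672, 0.042, -0.039]
ft_force: [-2.6, -0.1, 0.5]
width: 0.0205
grip_force: 60.0
[-0.21559858  0.32064878  0.09626791]
```

```bash
python3 -m crank '[{"claw":0.9,"dx":0,"dy":0,"dz":-0.1,"ax":0,"ay":-0.2,"az":0},{"claw":0.9,"dx":0,"dy":0,"dz":-0.1,"ax":0,"ay":-0.2,"az":0},{"claw":0.9,"dx":0.1,"dy":0,"dz":-0.05,"ax":0,"ay":-0.2,"az":0},{"claw":0.9,"dx":0.2,"dy":0,"dz":0,"ax":0,"ay":0,"az":0},{"claw":0.9,"dx":0.15,"dy":0,"dz":0,"ax":0,"ay":0,"az":0},{"claw":0.9,"dx":0,"dy":0,"dz":0,"ax":0,"ay":0,"az":0}]'
python3 - <<'E'
from h import *
s=r.read_state(); print(s['torque'])
t=snap('top'); g=cv2.cvtColor(t['color'],cv2.COLOR_RGB2GRAY)
ys=np.arange(-.122,-.084,.002); print((ys*1000).round().astype(int).tolist())
for k in(-.0165,-.0145,.0115,.0135):
    p=proj(t,[np.r_[PC+y*PY+k*PX,.1045] for y in ys]).astype(np.float32); print(k,cv2.remap(g,p[:,:1],p[:,1:],cv2.INTER_LINEAR)[:,0].tolist())
E
```

```text
time: 15.9
ee_pos: [0.5844, 0.0112, 0.0694]
eef_rot: [0.739, 0.673, 0.02, -0.018]
ft_force: [0.2, -0.2, -5.8]
width: 0.0207
grip_force: 60.0
[-0.12974231 -0.04573331  0.00535745]
[-122, -120, -118, -116, -114, -112, -110, -108, -106, -104, -102, -100, -98, -96, -94, -92, -90, -88, -86]
-0.0165 [146, 159, 173, 178, 168, 149, 120, 84, 58, 50, 52, 60, 74, 100, 129, 141, 137, 126, 119]
-0.0145 [125, 132, 139, 141, 131, 113, 93, 74, 61, 59, 60, 67, 81, 105, 130, 131, 126, 124, 123]
0.0115 [157, 167, 179, 185, 177, 165, 153, 135, 110, 92, 93, 103, 106, 127, 159, 159, 138, 126, 121]
0.0135 [157, 166, 183, 195, 189, 176, 164, 140, 103, 72, 66, 68, 73, 103, 146, 147, 130, 122, 122]
```

Shoulder at -96 mm, so the toe is about 27 mm in. I set it down tilted to the matching angle (~6°).

```bash
python3 -m crank '[{"claw":0.9,"dx":-0.05,"dy":0,"dz":0.08,"ax":0,"ay":0.17,"az":0},{"claw":0.9,"dx":0,"dy":0,"dz":0.08,"ax":0,"ay":0.17,"az":0},{"claw":0.9,"dx":0,"dy":0,"dz":0.08,"ax":0,"ay":0.17,"az":0},{"claw":0.9,"dx":0,"dy":0,"dz":0,"ax":0,"ay":0,"az":0},{"claw":0.9,"dx":0,"dy":0,"dz":0,"ax":0,"ay":0,"az":0}]'
python3 -c "
from h import *
s=r.read_state(); print(s['torque'])"
```

```text
time: 16.37
ee_pos: [0.5851, 0.0086, 0.0643]
eef_rot: [0.739, 0.671, 0.04, -0.036]
ft_force: [-7.2, 3.7, 15.0]
width: 0.0206
grip_force: 60.0
[0.83354274 1.77338021 0.28434746]
```

```bash
python3 -m crank '[{"claw":0.9,"dx":0,"dy":0,"dz":-0.07,"ax":0,"ay":-0.07,"az":0},{"claw":0.9,"dx":0,"dy":0,"dz":0,"ax":0,"ay":0,"az":0},{"claw":0.9,"dx":0,"dy":0,"dz":0,"ax":0,"ay":0,"az":0}]'
python3 -c "
from h import *
s=r.read_state(); print(s['torque'])"
```

```text
time: 16.62
ee_pos: [0.5849, 0.0082, 0.0648]
eef_rot: [0.739, 0.672, 0.037, -0.033]
ft_force: [-2.0, 3.0, 3.7]
width: 0.0208
grip_force: 60.0
[0.73743808 0.23427704 0.11321322]
```

```bash
python3 -m crank '[{"claw":0.4,"dx":0,"dy":0,"dz":0,"ax":0,"ay":0,"az":0},{"claw":0.3,"dx":0,"dy":0,"dz":0,"ax":0,"ay":0,"az":0},{"claw":0.1,"dx":0,"dy":0,"dz":0,"ax":0,"ay":0,"az":0},{"claw":-0.2,"dx":0,"dy":0,"dz":0,"ax":0,"ay":0,"az":0},{"claw":-0.3,"dx":0,"dy":0,"dz":0,"ax":0,"ay":0,"az":0},{"claw":-0.3,"dx":0,"dy":0,"dz":0,"ax":0,"ay":0,"az":0},{"claw":-0.3,"dx":0,"dy":0,"dz":-0.2,"ax":0,"ay":0,"az":0},{"claw":-0.3,"dx":0,"dy":0,"dz":-0.6,"ax":0,"ay":0,"az":0}]'
cat > chk.py <<'E'
from h import *
s=r.read_state(); e=np.array(s['ee_pos']); print(s['time'],e.round(4),pl(e),s['width'],np.round(s['ft_force'],1))
t=snap('top'); g=cv2.cvtColor(t['color'],cv2.COLOR_RGB2GRAY)
ys=np.arange(-.124,-.070,.002); print((ys*1000).round().astype(int).tolist())
for k in(-.0165,-.0145,.0115,.0135):
    p=proj(t,[np.r_[PC+y*PY+k*PX,.1045] for y in ys]).astype(np.float32); print(k,cv2.remap(g,p[:,:1],p[:,1:],cv2.INTER_LINEAR)[:,0].tolist())
E
python3 chk.py
```

```text
time: 17.28
ee_pos: [0.5826, 0.0058, 0.0866]
eef_rot: [0.739, 0.672, 0.035, -0.035]
ft_force: [-0.0, 0.4, -0.0]
width: 0.0553
grip_force: 0.0
17.2833 [0.5826 0.0058 0.0866] [-0.0015 -0.2125] 0.05530740154265055 [-0.   0.4 -0. ]
[-124, -122, -120, -118, -116, -114, -112, -110, -108, -106, -104, -102, -100, -98, -96, -94, -92, -90, -88, -86, -84, -82, -80, -78, -76, -74, -72]
-0.0165 [140, 151, 165, 180, 184, 167, 132, 93, 68, 56, 52, 72, 122, 159, 166, 160, 147, 128, 116, 115, 117, 117, 114, 112, 123, 152, 179]
-0.0145 [123, 134, 147, 159, 159, 138, 106, 78, 65, 60, 57, 74, 123, 168, 180, 175, 162, 139, 124, 124, 125, 124, 122, 121, 132, 157, 179]
0.0115 [152, 154, 156, 165, 174, 174, 160, 142, 131, 124, 117, 118, 138, 163, 181, 182, 178, 159, 135, 124, 123, 124, 124, 120, 132, 163, 181]
0.0135 [150, 159, 163, 177, 190, 189, 171, 150, 131, 103, 79, 76, 112, 156, 179, 181, 175, 155, 134, 126, 124, 126, 124, 119, 130, 161, 180]
```

Shoulder at -100.5 mm: toe is about 22 mm in and stable. Next I retract, close the fingers and move over the free end with about 12° tool tilt.

```bash
python3 -m crank '[{"claw":-0.3,"dx":0,"dy":0,"dz":-0.8,"ax":0,"ay":0,"az":0},{"claw":-0.3,"dx":0,"dy":0,"dz":-0.8,"ax":0,"ay":0,"az":0},{"claw":1,"dx":-0.5,"dy":0,"dz":0,"ax":0,"ay":0,"az":0},{"claw":1,"dx":-0.8,"dy":0,"dz":0,"ax":0,"ay":0,"az":0},{"claw":1,"dx":-0.8,"dy":0,"dz":0,"ax":0,"ay":0,"az":0},{"claw":1,"dx":-0.8,"dy":0,"dz":0,"ax":0,"ay":0,"az":0},{"claw":1,"dx":-0.8,"dy":0,"dz":0,"ax":0,"ay":0.5,"az":0},{"claw":1,"dx":-0.6,"dy":0,"dz":0,"ax":0,"ay":0.55,"az":0}]' 
python3 -m crank '[{"claw":1,"dx":0,"dy":0,"dz":0,"ax":0,"ay":0,"az":0},{"claw":1,"dx":0,"dy":0,"dz":0,"ax":0,"ay":0,"az":0},{"claw":1,"dx":0,"dy":0,"dz":0,"ax":0,"ay":0,"az":0},{"claw":1,"dx":0,"dy":0,"dz":0,"ax":0,"ay":0,"az":0}]'
cat >> chk.py <<'E'
R=Ro.from_quat(s['eef_rot']).as_matrix(); print('tilt',np.degrees(np.arcsin(R[2,0])))
# side view: finger tip
c=snap('side'); q=proj(c,[e+[0,0,.028]])[0]; print('expected tip px',q.round(1))
x,y=q.round().astype(int); gg=c['color'].max(2)<40
print([(k,int(np.where(gg[y-30:y+25,k])[0].max()+y-30) if gg[y-30:y+25,k].any() else None) for k in range(x-14,x+15,2)])
# bar centre line at push zone (bright pixels across) in the top view
for yy in(-.27,-.29,-.31,-.33,-.35):
    z=.107+(yy+.12)*.1; xs=np.arange(-.03,.03,.001); p=proj(t,[np.r_[PC+yy*PY+k*PX,z] for k in xs]).astype(np.float32)
    v=cv2.remap(g,p[:,:1],p[:,1:],cv2.INTER_LINEAR)[:,0]; b=xs[v>150]; print(yy,b.min() if len(b) else None,b.max() if len(b) else None,int(v.max()))
E
python3 chk.py
```

```text
time: 18.0
ee_pos: [0.5721, -0.1276, 0.1235]
eef_rot: [0.735, 0.67, 0.078, -0.069]
ft_force: [0.4, -0.5, 0.5]
width: 0.0245
grip_force: 0.0
time: 18.33
ee_pos: [0.572, -0.1251, 0.123]
eef_rot: [0.735, 0.67, 0.077, -0.07]
ft_force: [0.5, 0.7, -0.2]
width: 0.0026
grip_force: 0.0
18.3333 [ 0.572  -0.1251  0.123 ] [-2.000e-04 -3.438e-01] 0.002629692413396214 [ 0.5  0.7 -0.2]
[-124, -122, -120, -118, -116, -114, -112, -110, -108, -106, -104, -102, -100, -98, -96, -94, -92, -90, -88, -86, -84, -82, -80, -78, -76, -74, -72]
-0.0165 [177, 188, 201, 215, 217, 197, 155, 109, 80, 67, 61, 82, 134, 173, 181, 174, 159, 139, 127, 126, 128, 129, 125, 123, 134, 163, 193]
-0.0145 [159, 169, 182, 192, 189, 165, 128, 97, 80, 72, 66, 84, 135, 182, 195, 190, 175, 151, 136, 134, 135, 135, 134, 133, 144, 172, 195]
0.0115 [174, 177, 178, 187, 196, 195, 181, 163, 150, 139, 130, 131, 147, 180, 196, 197, 193, 172, 146, 135, 135, 137, 135, 131, 144, 175, 196]
0.0135 [177, 182, 187, 199, 211, 209, 190, 167, 143, 114, 85, 83, 123, 171, 194, 198, 191, 166, 143, 136, 136, 136, 134, 131, 143, 175, 195]
tilt 11.933769601693426
expected tip px [365.  160.6]
[(351, None), (353, None), (355, None), (357, None), (359, 131), (361, 132), (363, 159), (365, 182), (367, 160), (369, 160), (371, 160), (373, 156), (375, 150), (377, 144), (379, 140)]
-0.27 -0.00799999999999998 0.009000000000000036 170
-0.29 -0.00799999999999998 0.010000000000000037 169
-0.31 -0.0069999999999999785 0.010000000000000037 170
-0.33 -0.0069999999999999785 0.011000000000000038 171
-0.35 0.008000000000000035 0.011000000000000038 170
```

```bash
python3 -m crank '[{"claw":1,"dx":0,"dy":0.07,"dz":0.4,"ax":0,"ay":0,"az":0},{"claw":1,"dx":0,"dy":0,"dz":0.6,"ax":0,"ay":0,"az":0},{"claw":1,"dx":0,"dy":0,"dz":0.5,"ax":0,"ay":0,"az":0},{"claw":1,"dx":0,"dy":0,"dz":0.3,"ax":0,"ay":0,"az":0},{"claw":1,"dx":0,"dy":0,"dz":0,"ax":0,"ay":0,"az":0}]'|sed -n '1,2p;4p'
python3 -m crank '[{"claw":1,"dx":0,"dy":0,"dz":0.2,"ax":0,"ay":0,"az":0},{"claw":1,"dx":0,"dy":0,"dz":0,"ax":0,"ay":0,"az":0}]'|sed -n '1,2p;4p'
python3 -m crank '[{"claw":1,"dx":0,"dy":0,"dz":0.2,"ax":0,"ay":0,"az":0},{"claw":1,"dx":0,"dy":0,"dz":0,"ax":0,"ay":0,"az":0}]'|sed -n '1,2p;4p'
```

```text
time: 18.85
ee_pos: [0.5735, -0.1143, 0.0672]
ft_force: [0.3, -0.0, 0.0]
time: 19.02
ee_pos: [0.575, -0.1142, 0.0633]
ft_force: [-0.1, 0.5, -0.2]
time: 19.18
ee_pos: [0.5756, -0.1136, 0.0579]
ft_force: [1.2, -0.2, 2.9]
```

```bash
python3 -m crank '[{"claw":1,"dx":0,"dy":0,"dz":0.15,"ax":0,"ay":0,"az":0},{"claw":1,"dx":0,"dy":0,"dz":0.15,"ax":0,"ay":0,"az":0},{"claw":1,"dx":0,"dy":0,"dz":0,"ax":0,"ay":0,"az":0}]'|sed -n '1,2p;4p'
python3 -m crank '[{"claw":1,"dx":0,"dy":0,"dz":0.15,"ax":0,"ay":0,"az":0},{"claw":1,"dx":0,"dy":0,"dz":0.15,"ax":0,"ay":0,"az":0},{"claw":1,"dx":0,"dy":0,"dz":0,"ax":0,"ay":0,"az":0}]'|sed -n '1,2p;4p'
```

```text
time: 19.43
ee_pos: [0.5767, -0.113, 0.0505]
ft_force: [-0.9, -4.0, 12.5]
time: 19.68
ee_pos: [0.5772, -0.1123, 0.0419]
ft_force: [-0.9, -6.4, 11.6]
```

```bash
cat > chk2.py <<'E'
from h import *
s=r.read_state(); e=np.array(s['ee_pos']); print(s['time'],e.round(4),pl(e),np.round(s['ft_force'],1))
t=snap('top'); c=snap('side'); g=cv2.cvtColor(t['color'],cv2.COLOR_RGB2GRAY)
ys=np.arange(-.116,-.070,.002); print((ys*1000).round().astype(int).tolist())
for k in(-.0145,.0115):
    p=proj(t,[np.r_[PC+y*PY+k*PX,.1045] for y in ys]).astype(np.float32); print(k,cv2.remap(g,p[:,:1],p[:,1:],cv2.INTER_LINEAR)[:,0].tolist())
# plate lift from side view: near edge (x=-75 side) top line against the model
def ht(c,z0):
    I=proj(c,np.r_[PC,.124])[0]
    A,B=proj(c,[np.r_[PC-.075*PX-.06*PY,z0],np.r_[PC-.075*PX+.05*PY,z0]])
    gg=cv2.GaussianBlur(cv2.cvtColor(c['color'],cv2.COLOR_RGB2GRAY),(0,0),.7).astype(np.float32)
    out=[]
    for f in np.linspace(.15,.85,15):
        q=A+(B-A)*f; s=np.arange(-14,14,.25); v=cv2.remap(gg,np.full((len(s),1),q[0],np.float32),(q[1]+s)[:,None].astype(np.float32),cv2.INTER_LINEAR)[:,0]
        out.append(s[np.argmin(np.gradient(v))])
    d=proj(c,[np.r_[PC-.075*PX,z0+.01]])[0]-proj(c,[np.r_[PC-.075*PX,z0]])[0]
    return np.median(out)/d[1]*10
print('side lower-edge offset mm (rel .110)',ht(c,.110).round(2),' top-edge',ht(c,.124).round(2))
# baseline-free scale: plate size in top view
C=[(245,144.5),(321.4,150),(313.6,225),(237,218)]
for i in range(4):
    p,d=edgefit(t,C[i],C[(i+1)%4],.124,(281,185)); print(pl(p),end=' ')
E
python3 chk2.py
```

```text
19.6833 [ 0.5772 -0.1123  0.0419] [ 0.0038 -0.3306] [-0.9 -6.4 11.6]
[-116, -114, -112, -110, -108, -106, -104, -102, -100, -98, -96, -94, -92, -90, -88, -86, -84, -82, -80, -78, -76, -74, -72]
-0.0145 [187, 153, 110, 86, 78, 70, 69, 90, 133, 171, 184, 182, 169, 147, 134, 133, 131, 130, 129, 130, 141, 169, 194]
0.0115 [193, 184, 166, 151, 142, 134, 132, 140, 160, 180, 190, 181, 155, 136, 133, 134, 133, 134, 132, 129, 141, 176, 197]
side lower-edge offset mm (rel .110) 21.2  top-edge 3.91
[0.0762 0.0002] [ 0.0034 -0.0746] [-0.0741 -0.0005] [-0.0052  0.0755]
```

```bash
cat > lift.py <<'E'
from h import *
# plate lift: track the plate/dome patch vertically between the side pictures (s6 = before push)
a=cv2.imread('pics/s6.png'); c=snap('side'); b=c['color'][:,:,::-1]
ga,gb=[cv2.cvtColor(np.ascontiguousarray(i),cv2.COLOR_BGR2GRAY) for i in(a,b)]
for nm,P,h in(('dome',np.r_[PC,.15],14),('near corner',np.r_[PC-.06*PX+.06*PY,.124],12)):
    x,y=proj(c,P)[0].round().astype(int)
    T=ga[y-h:y+h,x-h:x+h]; S=gb[y-h-14:y+h+6,x-h-5:x+h+5]
    m=cv2.matchTemplate(S,T,cv2.TM_CCOEFF_NORMED); _,v,_,l=cv2.minMaxLoc(m); j=l[1]
    col=m[:,l[0]]; f=0
    if 0<j<len(col)-1: f=.5*(col[j-1]-col[j+1])/(col[j-1]-2*col[j]+col[j+1])
    dpm=(proj(c,P+[0,0,.01])-proj(c,P))[0][1]/10
    print(nm,'dx',l[0]-5,'lift mm',((j+f-14)/dpm).round(2),'score',round(v,3))
s=r.read_state(); print(s['time'],np.round(s['ee_pos'],4),np.round(s['ft_force'],1))
E
python3 lift.py
```

```text
dome dx 0 lift mm 4.63 score 0.958
near corner dx 0 lift mm 4.78 score 0.979
19.8333 [ 0.5773 -0.1123  0.0422] [-0.1 -6.6 10.6]
```

The plate is up 4.7 mm already and the toe is holding. Continuing down.

```bash
python3 -m crank '[{"claw":1,"dx":0,"dy":0,"dz":0.15,"ax":0,"ay":0,"az":0},{"claw":1,"dx":0,"dy":0,"dz":0.15,"ax":0,"ay":0,"az":0},{"claw":1,"dx":0,"dy":0,"dz":0.15,"ax":0,"ay":0,"az":0},{"claw":1,"dx":0,"dy":0,"dz":0,"ax":0,"ay":0,"az":0}]'|sed -n '1,2p;4p'
python3 lift.py
python3 -m crank '[{"claw":1,"dx":0,"dy":0,"dz":0.15,"ax":0,"ay":0.1,"az":0},{"claw":1,"dx":0,"dy":0,"dz":0.15,"ax":0,"ay":0.1,"az":0},{"claw":1,"dx":0,"dy":0,"dz":0.1,"ax":0,"ay":0.1,"az":0},{"claw":1,"dx":0,"dy":0,"dz":0,"ax":0,"ay":0,"az":0}]'|sed -n '1,2p;4p'
python3 lift.py
```

```text
time: 20.17
ee_pos: [0.5778, -0.1104, 0.0288]
ft_force: [-0.0, -7.9, 12.0]
dome dx 0 lift mm 8.93 score 0.902
near corner dx 0 lift mm 9.46 score 0.955
20.2167 [ 0.5778 -0.1104  0.029 ] [ 0.1 -9.3 11.8]
time: 20.55
ee_pos: [0.5783, -0.1071, 0.0173]
ft_force: [0.2, -8.1, 13.9]
dome dx 0 lift mm 12.85 score 0.891
near corner dx -1 lift mm 12.84 score 0.959
20.6 [ 0.5783 -0.1071  0.0175] [ 0.1 -7.3 13.6]
```

```bash
python3 -m crank '[{"claw":1,"dx":0,"dy":0,"dz":0.15,"ax":0,"ay":0.1,"az":0},{"claw":1,"dx":0,"dy":0,"dz":0.1,"ax":0,"ay":0,"az":0},{"claw":1,"dx":0,"dy":0,"dz":0,"ax":0,"ay":0,"az":0}]'|sed -n '1,2p;4p'
python3 lift.py
python3 -m crank '[{"claw":1,"dx":0,"dy":0,"dz":0.08,"ax":0,"ay":0,"az":0},{"claw":1,"dx":0,"dy":0,"dz":0,"ax":0,"ay":0,"az":0}]'|sed -n '1,2p;4p'
python3 chk2.py | head -4
```

```text
time: 20.85
ee_pos: [0.5787, -0.105, 0.0102]
ft_force: [-0.1, -6.1, 14.9]
dome dx -1 lift mm 15.39 score 0.873
near corner dx -1 lift mm 15.57 score 0.958
20.9 [ 0.5786 -0.1051  0.0103] [-1.3 -7.  13.4]
time: 21.07
ee_pos: [0.5788, -0.1045, 0.0082]
ft_force: [-0.4, -6.6, 15.9]
21.0667 [ 0.5788 -0.1045  0.0082] [ 0.0047 -0.3226] [-0.4 -6.6 15.9]
[-116, -114, -112, -110, -108, -106, -104, -102, -100, -98, -96, -94, -92, -90, -88, -86, -84, -82, -80, -78, -76, -74, -72]
-0.0145 [127, 103, 92, 84, 77, 80, 102, 134, 145, 136, 128, 127, 125, 123, 119, 118, 120, 121, 121, 119, 129, 162, 193]
0.0115 [155, 144, 138, 137, 137, 141, 151, 156, 144, 131, 131, 130, 130, 129, 129, 131, 129, 129, 128, 126, 142, 177, 199]
```

About 16 mm of lift, with the bar still well under the edge. Retracting.

```bash
python3 -m crank '[{"claw":1,"dx":0,"dy":0,"dz":-0.1,"ax":0,"ay":0,"az":0},{"claw":1,"dx":0,"dy":0,"dz":-0.1,"ax":0,"ay":0,"az":0},{"claw":1,"dx":0,"dy":0,"dz":-0.3,"ax":0,"ay":0,"az":0},{"claw":1,"dx":0,"dy":0,"dz":-0.6,"ax":0,"ay":0,"az":0},{"claw":1,"dx":0,"dy":0,"dz":-0.8,"ax":0,"ay":0,"az":0},{"claw":1,"dx":0,"dy":0,"dz":-0.8,"ax":0,"ay":0,"az":0},{"claw":1,"dx":0,"dy":0,"dz":-0.8,"ax":0,"ay":0,"az":0},{"claw":1,"dx":-0.5,"dy":0,"dz":-0.8,"ax":0,"ay":0,"az":0}]'
python3 -m crank '[{"claw":1,"dx":-0.8,"dy":0,"dz":-0.3,"ax":0,"ay":0,"az":0},{"claw":1,"dx":-0.8,"dy":0,"dz":0,"ax":0,"ay":0,"az":0},{"claw":1,"dx":-0.8,"dy":0,"dz":0,"ax":0,"ay":0,"az":0},{"claw":1,"dx":-0.8,"dy":0,"dz":0,"ax":0,"ay":0,"az":0},{"claw":1,"dx":0,"dy":0,"dz":0,"ax":0,"ay":0,"az":0},{"claw":1,"dx":0,"dy":0,"dz":0,"ax":0,"ay":0,"az":0},{"claw":1,"dx":0,"dy":0,"dz":0,"ax":0,"ay":0,"az":0},{"claw":1,"dx":0,"dy":0,"dz":0,"ax":0,"ay":0,"az":0}]' | sed -n '1,2p;4p'
python3 lift.py; python3 chk2.py | head -4
python3 - <<'E'
from h import *
t=load('top'); g=cv2.cvtColor(t['color'],cv2.COLOR_RGB2GRAY)
ys=np.arange(-.40,-.33,.002); p=proj(t,[np.r_[PC+y*PY+.003*PX,.012+(y+.37)*.35] for y in ys]).astype(np.float32); print(list(zip((ys*1000).astype(int).tolist(),cv2.remap(g,p[:,:1],p[:,1:],cv2.INTER_LINEAR)[:,0].tolist())))
E
```

```text
time: 21.83
ee_pos: [0.572, -0.1448, 0.1294]
eef_rot: [0.732, 0.669, 0.093, -0.084]
ft_force: [1.0, 0.5, 0.0]
width: 0.0005
grip_force: 0.0
time: 22.5
ee_pos: [0.5631, -0.2413, 0.1125]
ft_force: [-0.4, 0.1, 0.7]
dome dx -1 lift mm 16.08 score 0.866
near corner dx -1 lift mm 16.29 score 0.945
22.55 [ 0.5631 -0.2414  0.1125] [-0.4 -0.3 -0. ]
22.55 [ 0.5631 -0.2414  0.1125] [ 0.0014 -0.4605] [-0.4 -0.3 -0. ]
[-116, -114, -112, -110, -108, -106, -104, -102, -100, -98, -96, -94, -92, -90, -88, -86, -84, -82, -80, -78, -76, -74, -72]
-0.0145 [127, 101, 89, 81, 75, 78, 101, 132, 143, 134, 126, 126, 125, 122, 117, 117, 119, 121, 119, 117, 127, 159, 189]
0.0115 [154, 141, 136, 135, 134, 136, 145, 155, 142, 130, 128, 127, 129, 127, 127, 128, 127, 128, 128, 124, 138, 174, 196]
[(-400, 101), (-398, 101), (-396, 102), (-394, 101), (-392, 101), (-390, 101), (-388, 101), (-386, 101), (-384, 99), (-382, 91), (-380, 81), (-378, 72), (-376, 68), (-374, 67), (-372, 66), (-370, 68), (-368, 69), (-366, 74), (-364, 97), (-362, 133), (-360, 159), (-358, 172), (-356, 173), (-354, 167), (-352, 144), (-350, 109), (-348, 76), (-346, 61), (-344, 70), (-341, 95), (-339, 123), (-337, 139), (-335, 146), (-333, 147), (-331, 147)]
```

The plate holds at about 16 mm raised, the bar lies under it and the robot is clear. Handing in.

```bash
python3 -c "
from bench import r
print(r.close_job())"
```

```text
the job is handed in; nothing more can be done
None
```

I levered the plate up about 16 mm with the pry bar, left the bar lying over the ridge with its toe roughly 15 mm under the edge, and handed the job in at 22.6 s without steering the robot into the plate or dome; no verdict was returned.

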